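# Fit the press handle and emboss the tags

## Robot

A 6-joint arm with a two-finger parallel gripper is mounted at the origin on the work surface. World frame = base frame: x ahead of the robot, y to its left, z up, the work surface at z = 0. Lengths are in mm, angles in degrees, forces in N, time in s.
With the tool pointing down it reaches from about 300 to 775 mm from the base axis. Payload 14.6 kg.
Tool frame: the origin (TCP) lies midway between the tips of the shut fingers; the grasp point (between the pads) lies 19 mm behind it (arm.tcp_to_grasp is the z of the grasp point in the tool frame, in mm); z points along the fingers, y is the line along which they close (so a half turn about z gives the same grasp; the last joint's range is limited). The gripper opens to 94 mm and grips with 3 to 60 N. Pads are 16 mm wide; open, the fingers measure 119 mm over their backs; the gripper's body (75 mm by 177 mm) begins 78 mm behind the grasp point.
Start: joints at [61.73, 17.183, 87.147, -0, 75.671, -3.816], TCP at [227.674, 500.653, 205.446] pointing down, gripper open.
Joint ranges: [-173.82, 173.82], [-45.26, 126.66], [13.44, 144.39], [-59.66, 239.66], [0, 175.72], [-146.38, 146.38]. Speed limits (degrees/s): [127.2, 127.2, 147.25, 180, 180, 180].

## Interface

Orientations are given as a 3x3 rotation matrix whose columns are the frame's x, y, z axes.
In Python, from workcell import arm gives the robot as it stands.
- The arm moves only by the shell command python3 nudge.py 'ROWS' [OPENING] [FORCE]. ROWS is a JSON object whose key "segments" holds a list of rows, 1 to 20 of them, each of 6 numbers: dx, dy, dz in mm, then a rotation vector rx, ry, rz in degrees; each row shifts and turns the commanded pose from where the row before left it, along the tool's axes as they then stand; what a row does not reach is not made up. A row lasts 1/8 s, in which the tool goes at most 62.5 mm and 10.7 degrees, less where a joint would pass 70% of its speed; a pose out of reach is approached as far as the arm can. OPENING is the opening from 0.0 (shut) to 1.0 (fully open), set as the command begins (- or left out keeps the last). The fingers move at their own pace and stop on an object; FORCE is the grip in N (left out, the last holds). Time passes only in rows, so rows that do not move let the fingers close. It prints the time, the measured TCP pose, the force, the opening and the grip force at its end. Input that does not fit is refused with a message, and nothing moves.
- arm.get_obs(): the state, without advancing time (a new reading comes with each control period).
- arm.get_image(name): name is "scene" or "side" or "wrist"; returns a dict with "pixels" (480x640x3 uint8, blue, green, red), "depth" (480x640 float32, mm along the optical axis (not along the pixel's ray), 0 where there is no reading), "mtx" (3x3 intrinsics, pixels), "R" (3x3) and "t" (3): a world point X has camera coordinates R X + t; the wrist camera has in their place "T_tool_cam" (4x4, takes a point from camera to tool coordinates, whose origin is the TCP and whose axes are the flange's). Camera axes: x right, y down, z forward; pixel columns grow to the right and rows downward; lengths in mm; the calibration is good to about 2 mm. A picture is of the moment at which its call begins: read the wrist's pose just before it.
- arm.sign_off(): hands the job in; it is judged then, once.
The state is a dict: "time": time; "joint_pos": joint angles; "qvel": joint speeds; "tau": joint torques, N m; "tool_pos": TCP position; "orientation": TCP orientation; "ft_force": force on the tool from outside, world axes, zero at the start; "ft_torque": the same for the moment, N m; "opening": opening from 0.0 (shut) to 1.0 (fully open); "grip_force": force on a finger pad.
Only numpy, scipy, OpenCV 4.12 (cv2) and the standard library are available. Lean on these libraries where they do the work, as an engineer would, in place of code of your own. Each camera call takes 0.05 s, during which the arm holds its last target. There are 200 camera calls.

## Task

Fit the loose T-handle to the small embossing press: lower its lugs through the entry gaps of the socket and twist it clockwise until it cams tight with the bar straight across the press. Then emboss the wooden tags one at a time, pink first, then green, then blue (skip one that is not there): lay the tag flat on the bed with its disc centred under the ram, push the T-handle down firmly until the ram bottoms on the disc, let it spring back up, and lay the tag flat inside the linen tray. Leave the handle locked in the press, and do not shove or tip the mugs, glass, phone and pliers.

Things in the scene. Friction and masses are not known exactly. Their poses are not given: they have to be found in the camera images.
- press: Fixed teal embossing press. Base 115 x 165 mm; flat steel bed, top 30 mm above table, reaching 50 mm before the ram axis, 40 behind, 42 to each side; brass back fence 8 mm tall on it, face 35 mm behind the axis; posts 16 mm thick at y +-66 mm; crossbar 50 mm deep at 95 to 130 mm height. Open front. Origin: on the table under the ram axis; x to its back (tags enter from the front, -x), z up.
- socket (a point): Centre of the bayonet socket's floor, on the ram, 165 mm above the table at rest; axes as the press. Cup 84 mm outside, 69 inside, rim 24 mm above the floor. Two entry gaps (yellow marks) take the lugs when the bar is about 62 deg (55 to 75) counter-clockwise, seen from above, of the press's y axis; locked = bar along y (red marks). 3 mm play sideways.
- ram (a joint): Travel of the sprung ram: 0 at rest (up), grows downward in m. With the T-handle fitted it starts down at about 3 N and takes about 7 N at 20 mm, where the foot meets a 10 mm thick disc lying on the bed; hard stop at 21 mm. A firm push (12 to 20 N, kept for a moment) bears on the disc. It springs back by itself.
- ram_foot (a point): Brass embossing foot under the ram, a disc 44 mm across, 12 mm thick; the point is the centre of its underside, 60 mm above the table (30 mm above the bed) at rest; axes as the press.
- handle: Loose T-handle, 0.25 kg, upright, origin: centre of plug's underside; x along bar and lugs. Plug 44 mm wide, 40 tall; two lugs at its foot (62 over both, 14 wide, 8 tall); pink bar 110 x 16 x 18 mm, centre 64, top 73 mm up. With its foot on the socket floor turn clockwise 60 deg: ramps bind over the last 8 deg (under 0.4 N m), stop within 3 deg of straight across.
- tray: Fixed open linen tray, 230 (its x) x 290 (its y) mm outside, 26 mm tall, walls and floor 6 mm; origin: centre of its underside, z up. Finished tags go here; three fit side by side with handles along its x.
- mug_brown: Brown mug, 82 mm wide, 92 mm tall, bystander; origin: centre of its underside, z up.
- mug_white: White mug, 84 mm wide, 95 mm tall, bystander; origin: centre of its underside, z up.
- glass: Green glass, 68 mm wide, 120 mm tall, bystander; origin: centre of its underside, z up.
- phone: Grey-green phone lying flat, 72 x 148 x 9 mm, bystander; origin: centre of its underside.
- pliers: Pink-handled pliers lying near the robot, 135 mm long, bystander; origin under the pivot.
- pliers_far: Second pair of pink-handled pliers, lying at the back, bystander; origin under the pivot.
- tag_pink: Pink paddle tag, flat, 55 g, may be absent: wooden disc 60 mm wide, 10 thick, with straight pink handle 14 wide, also 10 tall. Origin: centre of the disc's underside; x points from handle to disc (handle from x = -26 to -130 mm), z up. Balance point at x = -27 mm; gripped at x = -100 mm the gripper clears the press.
- tag_green: Green paddle tag, flat, 55 g, may be absent: wooden disc 60 mm wide, 10 thick, with straight green handle 14 wide, also 10 tall. Origin: centre of the disc's underside; x points from handle to disc (handle from x = -26 to -130 mm), z up. Balance point at x = -27 mm; gripped at x = -100 mm the gripper clears the press.
- tag_blue: Blue paddle tag, flat, 55 g, may be absent: wooden disc 60 mm wide, 10 thick, with straight blue handle 14 wide, also 10 tall. Origin: centre of the disc's underside; x points from handle to disc (handle from x = -26 to -130 mm), z up. Balance point at x = -27 mm; gripped at x = -100 mm the gripper clears the press.
- mat: Cork mat, fixed, 220 x 300 x 3 mm, on which the tags start; origin: centre of its underside.

How it is judged (in metres and radians):
On the way, in this order (a step that is already met when the one before it is completed fails the run):
1. the T-handle stands in the socket, twisted tight with its bar across the press (horizontal distance between handle and socket below 0.007 m and z of handle in the frame of socket between -0.003 and 0.003 m and angle between the x axis of handle and the y axis of press, either way round below 0.14 rad), for 0.2 s.
2. pink tag embossed: its disc centred under the ram (within 10 mm), lying flat on the bed, the ram pushed fully down onto it (foot within 0.7 mm of the disc's top) (horizontal distance between tag_pink and ram_foot below 0.01 m and z of ram_foot in the frame of tag_pink between 0.005 and 0.0107 m and z of tag_pink in the frame of press between 0.026 and 0.034 m and angle between tag_pink's own z axis and vertical below 0.1 rad), for 0.1 s.
3. green tag embossed: its disc centred under the ram (within 10 mm), lying flat on the bed, the ram pushed fully down onto it (foot within 0.7 mm of the disc's top) (horizontal distance between tag_green and ram_foot below 0.01 m and z of ram_foot in the frame of tag_green between 0.005 and 0.0107 m and z of tag_green in the frame of press between 0.026 and 0.034 m and angle between tag_green's own z axis and vertical below 0.1 rad), for 0.1 s.
4. blue tag embossed: its disc centred under the ram (within 10 mm), lying flat on the bed, the ram pushed fully down onto it (foot within 0.7 mm of the disc's top) (horizontal distance between tag_blue and ram_foot below 0.01 m and z of ram_foot in the frame of tag_blue between 0.005 and 0.0107 m and z of tag_blue in the frame of press between 0.026 and 0.034 m and angle between tag_blue's own z axis and vertical below 0.1 rad), for 0.1 s.
At the end, for the whole second after the job is handed in: Every tag present lies flat (0.1 rad) and still on the tray floor, disc centre inside the tray; ram back up (under 3 mm); T-handle fully home in the socket (3 mm of its floor, 7 mm of its axis), bar within 0.14 rad of straight across the press (all of step 1 and value of joint ram below 0.003 m and x of tag_pink in the frame of tray between -0.115 and 0.115 m and y of tag_pink in the frame of tray between -0.145 and 0.145 m and z of tag_pink in the frame of tray between 0.002 and 0.012 m and angle between each of tag_pink, tag_green, tag_blue's own z axis and vertical below 0.1 rad and linear speed of each of tag_pink, tag_green, tag_blue below 0.03 m/s and x of tag_green in the frame of tray between -0.115 and 0.115 m and y of tag_green in the frame of tray between -0.145 and 0.145 m and z of tag_green in the frame of tray between 0.002 and 0.012 m and x of tag_blue in the frame of tray between -0.115 and 0.115 m and y of tag_blue in the frame of tray between -0.145 and 0.145 m and z of tag_blue in the frame of tray between 0.002 and 0.012 m); the robot touches nothing.
It fails at once if a mug, the glass, the phone or a pair of pliers is shoved more than 50 mm (distance of any of mug_brown, mug_white, glass, phone, pliers, pliers_far from where it was at the start of the episode above 0.05 m).
It fails at once if a mug or the glass is tipped over (angle between any of mug_brown, mug_white, glass's own z axis and vertical above 0.6 rad).
Of tag_pink, tag_green, tag_blue only 2 to 3 are there at a start; the rules pass over those that are not, and their reading is None.
At some moment in a run one of tag_pink, tag_green, tag_blue may be knocked a few centimetres aside while the robot is not near it.
It also fails if it takes over 210 s, if anything falls off the work surface, if the arm or the gripper's body presses on something with over 40 N, if the wrist force passes 120 N, or if a joint passes its speed limit or range.

## Working session

There is one attempt and no reset: what is moved stays moved. The work goes in short steps, Python scripts to look and compute and a shell command to move; the robot and the scene stay as the last step left them, time stands still between calls to the robot, and variables do not carry over. Pictures are saved under pics/ and viewed, at most 14 in all, crops included, and the job is handed in when it is done.

```bash
ls; mkdir -p pics
python3 - <<'E'
from workcell import arm
import cv2,numpy as np
for n in("scene","side"):
    d=arm.get_image(n); cv2.imwrite(f"pics/{n}0.png",d["pixels"]); np.savez(f"/tmp/{n}0.npz",**d); print(n,d["R"],d["t"],d["mtx"])
o=arm.get_obs();print(o["tool_pos"],o["orientation"],arm.tcp_to_grasp,o["time"])
E
```

```text
nudge.py
pics
workcell.py
scene [[-0.78394812  0.62074396  0.01011366]
 [ 0.3980789   0.51510809 -0.75907631]
 [-0.47640166 -0.59105041 -0.65092309]] [ 414.6087957  -126.60488658 1765.08560225] [[624.72945402   0.         317.14847783]
 [  0.         624.72945402 233.63649413]
 [  0.           0.           1.        ]]
side [[ 0.84286873 -0.53792408  0.01449098]
 [-0.37533862 -0.60698529 -0.70049252]
 [ 0.38560761  0.58498422 -0.7135126 ]] [-452.15978407  309.26177419 1196.51859845] [[619.33777804   0.         323.15556252]
 [  0.         619.33777804 232.28933948]
 [  0.           0.           1.        ]]
[227.57295759 500.43458038 204.94789678] [[-9.10279247e-01  4.13994493e-01 -5.02612011e-04]
 [ 4.13994793e-01  9.10278758e-01 -9.45972240e-04]
 [ 6.58897395e-05 -1.06917765e-03 -9.99999426e-01]] -18.8 0.1
```
View pics/scene0.png

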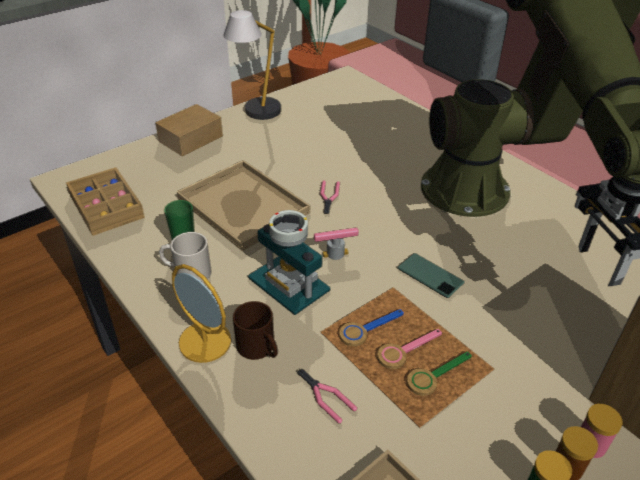

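View pics/side0.png

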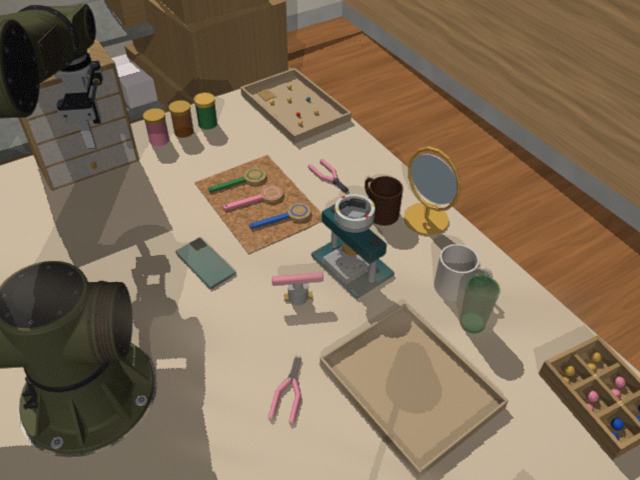

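The two views show all three tags on the cork mat, plus the loose handle, press, tray and bystanders. In the side view these are: tags near (240,182), (255,198) and (280,217), handle (297,285), press (355,245), tray (412,385). Next I'll build a top-down map from the depth.

Create h.py:
```python
import numpy as np,cv2
from workcell import arm
def cloud(d,Rc=None,tc=None):
    v,u=np.mgrid[0:480,0:640]; z=d["depth"].astype(float); K=d["mtx"]
    P=np.stack([(u-K[0,2])/K[0,0]*z,(v-K[1,2])/K[1,1]*z,z],-1)
    if "R" in d: W=(P-d["t"])@d["R"]
    else:
        T=d["T_tool_cam"]; W=(P@T[:3,:3].T+T[:3,3])@Rc.T+tc
    W[z<=0]=np.nan
    return W
def wrist():
    o=arm.get_obs(); d=arm.get_image("wrist"); return d,cloud(d,o["orientation"],o["tool_pos"])
def topdown(Ws,px,x0,x1,y0,y1,s,zmax=260):
    # rows: x decreasing downward; cols: y decreasing rightwards
    h,w=int((x1-x0)/s),int((y1-y0)/s); H=np.full((h,w),-1e3); C=np.zeros((h,w,3),np.uint8)
    for W,p in zip(Ws,px):
        X=W.reshape(-1,3);c=p.reshape(-1,3); ok=np.isfinite(X[:,0])&(X[:,2]<zmax); X=X[ok];c=c[ok]
        r=((x1-X[:,0])/s).astype(int);q=((y1-X[:,1])/s).astype(int)
        ok=(r>=0)&(r<h)&(q>=0)&(q<w); X,c,r,q=X[ok],c[ok],r[ok],q[ok]
        o=np.argsort(X[:,2]); 
        for i in o:
            if X[i,2]>H[r[i],q[i]]: H[r[i],q[i]]=X[i,2];C[r[i],q[i]]=c[i]
    return H,C
```

Run:
```python
from h import *
ds=[dict(np.load(f"/tmp/{n}0.npz")) for n in("scene","side")]
Ws=[cloud(d) for d in ds]
for n,W in zip(("scene","side"),Ws): 
    z=W[...,2]; print(n,np.nanmedian(z[(abs(z)<15)]))
H,C=topdown(Ws,[d["pixels"] for d in ds],0,900,-450,650,1.8)
C=cv2.dilate(C,np.ones((3,3)));
C=cv2.convertScaleAbs(C,alpha=1.4)
for x in range(0,900,100): cv2.putText(C,str(x),(0,int((900-x)/1.8)),0,.4,(255,255,255)); cv2.line(C,(0,int((900-x)/1.8)),(611,int((900-x)/1.8)),(90,90,90))
for y in range(-400,650,100): cv2.putText(C,str(y),(int((650-y)/1.8),495),0,.35,(255,255,255)); cv2.line(C,(int((650-y)/1.8),0),(int((650-y)/1.8),499),(90,90,90))
cv2.imwrite("pics/top0.png",C)
```

```text
scene 1.3168843106176458
side 1.7979319795245472
```

View pics/top0.png

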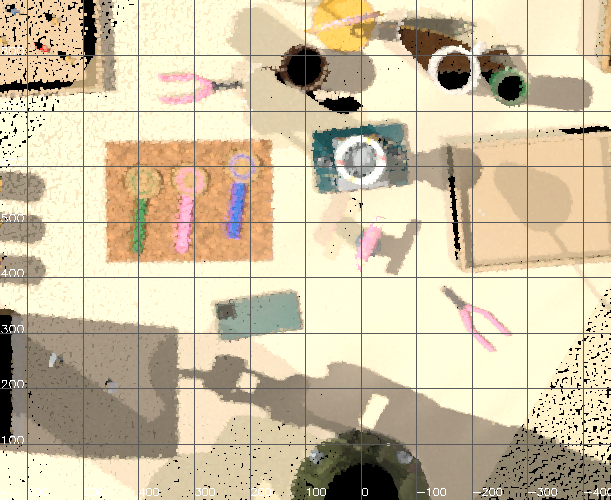

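The top-down map is clear. The press sits at about (610,0), the handle at (460,-10), the tray around (530,-290), and the tags are at y≈400, 310 and 220. Now for accurate fits.

```bash
cat > m.py <<'E'
from h import *
from scipy.optimize import least_squares
def rect(P):
    (c,s,a)=cv2.minAreaRect(P[:,:2].astype(np.float32)); return np.round(c,1),np.round(s,1),round(a,1)
def pca(P):
    m=P[:,:2].mean(0); v=np.linalg.svd(P[:,:2]-m,full_matrices=False)[2][0]; return m,np.degrees(np.arctan2(v[1],v[0]))%180
def circ(P,r=None):
    f=(lambda q:np.hypot(P[:,0]-q[0],P[:,1]-q[1])-q[2])
    return least_squares(f,[*P[:,:2].mean(0),30],loss="soft_l1").x
def box(W,px,x0,x1,y0,y1,z0,z1):
    k=np.isfinite(W[...,0])&(W[...,0]>x0)&(W[...,0]<x1)&(W[...,1]>y0)&(W[...,1]<y1)&(W[...,2]>z0)&(W[...,2]<z1)
    return W[k],cv2.cvtColor(px,cv2.COLOR_BGR2HSV)[k].astype(int)
E
python3 - <<'E'
from m import *
for n in("scene","side"):
    d=dict(np.load(f"/tmp/{n}0.npz")); W=cloud(d); px=d["pixels"]
    print("==",n)
    P,c=box(W,px,540,680,-80,80,184,196); print("rim",len(P),circ(P),np.median(P[:,2]))
    P,c=box(W,px,540,680,-100,100,124,136); print("xbar",len(P),rect(P),pca(P),np.median(P[:,2]))
    P,c=box(W,px,380,520,-60,40,66,82); print("bar",len(P),rect(P),pca(P),np.median(P[:,2]))
    P,c=box(W,px,380,520,-70,60,5,16); print("lug",len(P),P.mean(0).round(),rect(P))
    P,c=box(W,px,380,700,-450,-120,21,32); print("tray",len(P),rect(P),np.median(P[:,2]))
    for nm,y0,y1,h0,h1 in(("pink",280,350,160,179),("green",360,440,45,85),("blue",190,265,105,130)):
        P,c=box(W,px,430,650,y0,y1,8,20); 
        k=(c[:,0]>=h0)&(c[:,0]<=h1)&(c[:,1]>90); 
        print(nm,len(P),"all",rect(P),"z",np.median(P[:,2]),"hand",k.sum(),pca(P[k]) if k.sum()>9 else "",rect(P[k]) if k.sum()>9 else "")
E
```

```text
== scene
rim 385 [613.38088216   3.60545597  37.75968969] 188.68740794693858
xbar 669 (array([612.9,   3.6]), array([ 53. , 168.3]), 6.4) (array([617.19282879,  28.23523937]), np.float64(103.37101882886644)) 130.21887940571108
bar 274 (array([462.1, -10.7]), array([ 23.9, 111.4]), 63.1) (array([463.43109735,  -9.91672919]), np.float64(154.3125868465072)) 72.21162056053178
lug 136 [460.   3.   8.] (array([442.7,   8.5]), array([111.8, 139.2]), 74.3)
tray 529 (array([ 535.7, -312.3]), array([235.8, 291.3]), 4.5) 25.478724692103917
pink 862 all (array([542.1, 314.8]), array([214.8,  68.6]), 0.4) z 13.696466383016432 hand 319 (array([512.81421821, 317.60326163]), np.float64(172.4778342940735)) (array([521.4, 309.5]), array([ 41.2, 148.7]), 88.7)
green 988 all (array([536.4, 400. ]), array([210.5,  79.8]), 0.1) z 13.649425827594946 hand 358 (array([511.53692668, 400.00191595]), np.float64(174.20407875695264)) (array([521. , 404.1]), array([ 39.2, 148.9]), 77.7)
blue 785 all (array([541.8, 227.1]), array([214.7,  74.1]), 0.1) z 13.532660022332175 hand 308 (array([536.29721557, 225.2224243 
[... 576 characters left out ...]
array([232.8, 286.6]), 4.5) 25.88974240929198
pink 545 all (array([536.3, 312.4]), array([210.1,  65.4]), 0.6) z 13.469970581787262 hand 200 (array([502.19077457, 312.51690843]), np.float64(173.8440032493954)) (array([519.9, 305.8]), array([ 38.4, 148.7]), 89.4)
green 555 all (array([536.4, 399.2]), array([207.4,  78.4]), 0.4) z 13.119707440636839 hand 186 (array([495.71762466, 395.76300481]), np.float64(173.80413037631484)) (array([515.7, 393.8]), array([ 24.4, 148.6]), 83.5)
blue 577 all (array([537.2, 227.6]), array([ 74.7, 212.8]), 89.9) z 13.463640075759258 hand 221 (array([525.93882718, 220.35582346]), np.float64(172.10652046372113)) (array([545.1, 215.1]), array([ 37.2, 149.4]), 87.4)
```

```bash
cat > g.py <<'E'
# usage: g.py x y z yaw : tool-frame translation to get there, then rotation about tool z
import sys
from h import *
x,y,z,yaw=map(float,sys.argv[1:5])
o=arm.get_obs(); R=o["orientation"]; d=R.T@(np.array([x,y,z])-o["tool_pos"])
cy=np.degrees(np.arctan2(R[1,0],R[0,0])); 
print("d",d.round(1),"len",np.linalg.norm(d).round(),"rz",round(-((yaw-cy+180)%360-180),1),"yaw",round(cy,1),"tilt",np.degrees(np.arccos(-R[2,2])).round(2),"down axis",R[:,2].round(4),o["time"])
E
python3 g.py 440 -12 300 155
python3 - <<'E'
from h import *
print(arm.get_image("wrist")["T_tool_cam"].round(3),arm.get_obs()["joint_pos"])
E
```

```text
d [-405.5 -378.6  -94.7] len 563.0 rz 0.5 yaw 155.5 tilt 0.06 down axis [-5.e-04 -9.e-04 -1.e+00] 0.1
[[ 1.00000e-03 -9.65000e-01 -2.62000e-01  7.65270e+01]
 [ 1.00000e+00  1.00000e-03  1.00000e-03 -5.61000e-01]
 [-0.00000e+00 -2.62000e-01  9.65000e-01 -1.79162e+02]
 [ 0.00000e+00  0.00000e+00  0.00000e+00  1.00000e+00]] [ 6.17306554e+01  1.72078940e+01  8.71711522e+01  1.72887306e-03
  7.56711737e+01 -3.81488532e+00]
```

```bash
python3 nudge.py '{"segments":[[0, 0, -32, 0, 0, 0], [0, 0, -32, 0, 0, 0], [0, 0, -31, 0, 0, 0], [-29, -27, 0, 0, 0, 0], [-29, -27, 0, 0, 0, 0], [-29, -27, 0, 0, 0, 0], [-29, -27, 0, 0, 0, 0], [-29, -27, 0, 0, 0, 0], [-29, -27, 0, 0, 0, 0], [-29, -27, 0, 0, 0, 0], [-29, -27, 0, 0, 0, 0], [-29, -27, 0, 0, 0, 0], [-29, -27, 0, 0, 0, 0], [-29, -27, 0, 0, 0, 0], [-29, -27, 0, 0, 0, 0], [-29, -27, 0, 0, 0, 0], [-29, -28, 0, 0, 0, 0], [0, 0, 0, 0, 0, 0]]}' 1.0
cat > hm.py <<'E'
from m import *
d,W=wrist(); px=d["pixels"]; np.savez("/tmp/w.npz",W=W,px=px); cv2.imwrite("pics/w1.png",px)
P,c=box(W,px,380,530,-90,70,66,82); k=(c[:,0]>140)&(c[:,1]>60)
print("bar",len(P),k.sum(),rect(P[k]),pca(P[k]),np.median(P[:,2]))
P,c=box(W,px,520,700,-90,90,184,196); print("rim",len(P),circ(P) if len(P)>9 else"",np.median(P[:,2]) if len(P) else"")
P,c=box(W,px,380,530,-90,70,5,16); print("lugs",len(P),rect(P) if len(P)>9 else "")
E
python3 hm.py
```

```text
time: 2.4
tool_pos: [440.7, -14.1, 300.0]
orientation: [[-0.909, 0.417, -0.001], [0.417, 0.909, -0.0], [0.001, -0.0, -1.0]]
ft_force: [-0.3, 1.0, -0.9]
opening: 1.002
grip_force: 0.0
bar 1310 1260 (array([460.7, -14.1]), array([ 15.7, 108. ]), 64.5) (array([458.72141746, -13.13498282]), np.float64(154.67263654331617)) 72.55159862646774
rim 1416 [6.09510878e+02 7.18811314e-02 3.80641396e+01] 188.6123366839234
lugs 23 (array([447.3,  -8.6]), array([38.7, 10.9]), 66.9)
```

View pics/w1.png

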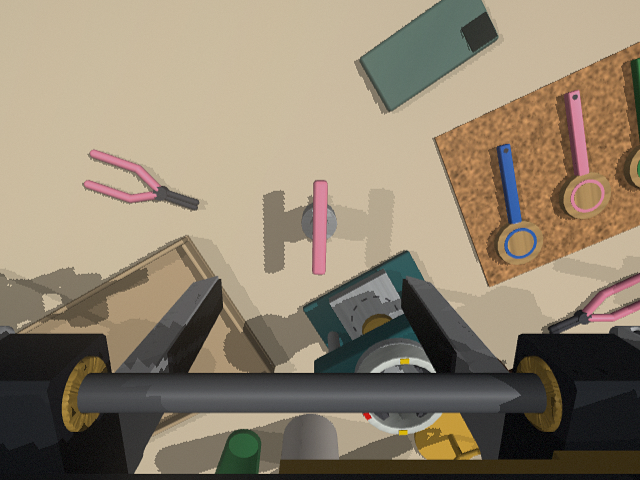

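The wrist view shows the bar at (320,227), and the socket with yellow marks at (404,360) and (403,432). The gripper is already nearly aligned with the bar, so I'll descend and grip.

```bash
python3 g.py 460.7 -14.1 46 154.7
python3 - <<'E'
from m import *
z=np.load("/tmp/w.npz"); P,c=box(z["W"],z["px"],540,690,-80,80,180,196)
for nm,k in(("yel",(c[:,0]>22)&(c[:,0]<34)&(c[:,1]>150)),("red",((c[:,0]<6)|(c[:,0]>174))&(c[:,1]>150))):
    r=np.c_[P[k][:,:2]-[609.5,0]]; a=np.degrees(np.arctan2(r[:,1],r[:,0])); print(nm,k.sum(),np.histogram(a,range(-180,181,15)))
    for g in (a[a>0],a[a<=0]): print(len(g),np.median(g) if len(g) else"")
P,c=box(z["W"],z["px"],560,640,-40,40,155,175); print("floor",len(P),np.median(P[:,2]) if len(P) else "")
E
```

```text
d [-19.2   7.5 254.1] len 255.0 rz 0.7 yaw 155.4 tilt 0.05 down axis [-9.e-04  2.e-04 -1.e+00] 2.45
yel 84 (array([ 0,  0,  0,  0,  0,  0,  0,  0,  0,  0, 39,  0,  0,  0,  0,  0,  0,
        0,  0,  0,  0,  0, 45,  0]), array([-180, -165, -150, -135, -120, -105,  -90,  -75,  -60,  -45,  -30,
        -15,    0,   15,   30,   45,   60,   75,   90,  105,  120,  135,
        150,  165,  180]))
45 157.08934947523204
39 -21.39700912286563
red 34 (array([ 0,  0,  0,  0,  0,  0, 34,  0,  0,  0,  0,  0,  0,  0,  0,  0,  0,
        0,  0,  0,  0,  0,  0,  0]), array([-180, -165, -150, -135, -120, -105,  -90,  -75,  -60,  -45,  -30,
        -15,    0,   15,   30,   45,   60,   75,   90,  105,  120,  135,
        150,  165,  180]))
0 
34 -81.26427856858035
floor 1042 165.06072808865505
```

```bash
python3 nudge.py '{"segments":[[-19.2, 7.5, 34, 0, 0, 0.7], [0, 0, 40, 0, 0, 0], [0, 0, 40, 0, 0, 0], [0, 0, 40, 0, 0, 0], [0, 0, 30, 0, 0, 0], [0, 0, 25, 0, 0, 0], [0, 0, 20, 0, 0, 0], [0, 0, 15, 0, 0, 0], [0, 0, 10, 0, 0, 0], [0, 0, 0, 0, 0, 0]]}' 1.0; python3 nudge.py '{"segments":[[0, 0, 0, 0, 0, 0], [0, 0, 0, 0, 0, 0], [0, 0, 0, 0, 0, 0], [0, 0, 0, 0, 0, 0], [0, 0, 0, 0, 0, 0], [0, 0, 0, 0, 0, 0], [0, 0, 0, 0, 0, 0], [0, 0, 0, 0, 0, 0]]}' 0.0 50
```

```text
time: 3.7
tool_pos: [460.8, -13.3, 46.2]
orientation: [[-0.905, 0.425, -0.001], [0.425, 0.905, 0.0], [0.001, -0.0, -1.0]]
ft_force: [0.3, -0.4, 1.3]
opening: 1.001
grip_force: 0.0
time: 4.7
tool_pos: [460.9, -13.5, 46.4]
orientation: [[-0.905, 0.425, -0.0], [0.425, 0.905, -0.0], [0.0, -0.0, -1.0]]
ft_force: [0.6, -0.2, -0.8]
opening: 0.218
grip_force: 50.0
```

```bash
python3 nudge.py '{"segments":[[0, 0, -8, 0, 0, 0], [0, 0, -20, 0, 0, 0], [0, 0, -35, 0, 0, 0], [0, 0, -40, 0, 0, 0], [0, 0, -40, 0, 0, 0], [0, 0, -40, 0, 0, 0], [0, 0, -37, 0, 0, 0], [0, 0, 0, 0, 0, -4], [0, 0, 0, 0, 0, 0], [0, 0, 0, 0, 0, 0]]}'
python3 - <<'E'
from m import *
d,W=wrist(); px=d["pixels"]; np.savez("/tmp/w2.npz",W=W,px=px)
t=arm.get_obs()["tool_pos"]; print(t)
P,c=box(W,px,380,530,-90,70,t[2]+15,t[2]+35); k=((c[:,0]>150)|(c[:,0]<5))&(c[:,1]>60)
print("bar",k.sum(),rect(P[k]),pca(P[k]),np.median(P[k][:,2])-t[2])
P,c=box(W,px,520,700,-90,90,184,196); print("rim",len(P),circ(P),np.median(P[:,2]))
cv2.imwrite("pics/w2.png",px)
E
python3 g.py 609.5 0 268 159
```

```text
time: 5.95
tool_pos: [460.7, -13.5, 266.1]
orientation: [[-0.932, 0.362, -0.001], [0.362, 0.932, 0.0], [0.001, -0.0, -1.0]]
ft_force: [-0.4, 0.3, -2.4]
opening: 0.221
grip_force: 50.0
[460.72580553 -13.50415392 266.11329425]
bar 6334 (array([460. , -14.4]), array([ 23. , 108.7]), 63.7) (array([446.70291213,  -8.37441713]), np.float64(158.53847081904792)) 26.20342981235217
rim 65 [625.05063428  72.77785604 113.80089482] 188.84664231026966
d [-133.8   66.4   -2. ] len 149.0 rz -0.2 yaw 158.8 tilt 0.05 down axis [-9.e-04  1.e-04 -1.e+00] 6.0
```

View pics/w2.png

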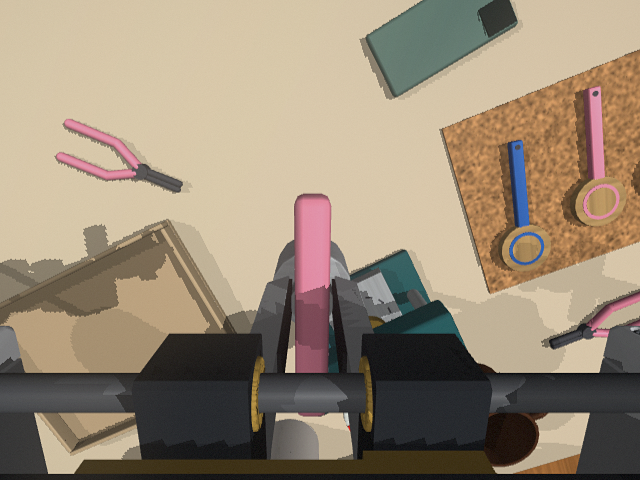

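The bar is held centred. Moving over the socket and lowering.

```bash
python3 nudge.py '{"segments":[[-27, 13, 0, 0, 0, 0], [-27, 13.4, 0, 0, 0, 0], [-27, 13.4, 0, 0, 0, 0], [-27, 13.4, 0, 0, 0, 0], [-26, 13.4, 0, 0, 0, 0], [0, 0, 0, 0, 0, 0], [0, 0, 10, 0, 0, 0], [0, 0, 10, 0, 0, 0], [0, 0, 8, 0, 0, 0], [0, 0, 0, 0, 0, 0]]}'; python3 g.py 609.7 0.2 211.3 159.5
```

```text
time: 7.25
tool_pos: [609.5, 0.2, 237.8]
orientation: [[-0.933, 0.361, -0.001], [0.361, 0.933, 0.0], [0.001, -0.0, -1.0]]
ft_force: [0.4, 0.3, -2.4]
opening: 0.216
grip_force: 50.0
d [-0.2  0.1 26.5] len 27.0 rz -0.7 yaw 158.8 tilt 0.06 down axis [-0.0011  0.     -1.    ] 7.25
```

```bash
python3 nudge.py '{"segments":[[0, 0, 3, 0, 0, 0], [0, 0, 3, 0, 0, 0], [0, 0, 3, 0, 0, 0], [0, 0, 3, 0, 0, 0], [0, 0, 3, 0, 0, 0], [0, 0, 0, 0, 0, 0]]}'; python3 nudge.py '{"segments":[[0, 0, 2, 0, 0, 0], [0, 0, 2, 0, 0, 0], [0, 0, 2, 0, 0, 0], [0, 0, 2, 0, 0, 0], [0, 0, 2, 0, 0, 0], [0, 0, 0, 0, 0, 0]]}'
```

```text
time: 8.0
tool_pos: [609.9, 0.2, 223.1]
orientation: [[-0.933, 0.361, -0.001], [0.361, 0.933, -0.0], [0.0, -0.0, -1.0]]
ft_force: [-0.1, -0.2, -2.4]
opening: 0.218
grip_force: 50.0
time: 8.75
tool_pos: [609.9, 0.2, 213.3]
orientation: [[-0.933, 0.361, -0.0], [0.361, 0.933, -0.0], [0.0, -0.0, -1.0]]
ft_force: [-0.3, 0.4, -3.1]
opening: 0.219
grip_force: 50.0
```

```bash
python3 nudge.py '{"segments":[[0, 0, 1, 0, 0, 0], [0, 0, 1, 0, 0, 0], [0, 0, 0, 0, 0, 0]]}'; python3 nudge.py '{"segments":[[0, 0, 0.6, 0, 0, 0], [0, 0, 0, 0, 0, 0]]}'
```

```text
time: 9.12
tool_pos: [610.0, 0.2, 211.5]
orientation: [[-0.933, 0.361, 0.0], [0.361, 0.933, -0.0], [-0.0, 0.0, -1.0]]
ft_force: [0.3, -0.2, -1.6]
opening: 0.223
grip_force: 50.0
time: 9.38
tool_pos: [610.1, 0.2, 211.3]
orientation: [[-0.933, 0.361, 0.001], [0.361, 0.933, -0.0], [-0.001, 0.0, -1.0]]
ft_force: [-0.4, -0.5, 3.3]
opening: 0.217
grip_force: 50.0
```

The foot touched the floor at z≈211. Now twisting clockwise.

```bash
python3 nudge.py '{"segments":[[0, 0, 0, 0, 0, 4], [0, 0, 0, 0, 0, 5], [0, 0, 0, 0, 0, 5], [0, 0, 0, 0, 0, 5], [0, 0, 0, 0, 0, 5], [0, 0, 0, 0, 0, 5], [0, 0, 0, 0, 0, 5], [0, 0, 0, 0, 0, 5], [0, 0, 0, 0, 0, 5], [0, 0, 0, 0, 0, 5], [0, 0, 0, 0, 0, 3], [0, 0, 0, 0, 0, 0]]}'
cat > ft.py <<'E'
from h import *
o=arm.get_obs();print(o["tool_pos"].round(1),o["ft_force"].round(2),o["ft_torque"].round(3),np.degrees(np.arctan2(o["orientation"][1,0],o["orientation"][0,0])).round(2),o["time"])
E
python3 ft.py
```

```text
time: 10.88
tool_pos: [610.5, 0.4, 211.4]
orientation: [[-0.29, 0.957, 0.002], [0.957, 0.29, 0.0], [-0.0, 0.002, -1.0]]
ft_force: [2.6, 1.4, 3.1]
opening: 0.221
grip_force: 50.0
[6.105e+02 4.000e-01 2.114e+02] [2.63 1.43 3.07] [ 0.156 -0.701  0.036] 106.88 10.875
```

```bash
python3 nudge.py '{"segments":[[0, 0, 0, 0, 0, 2], [0, 0, 0, 0, 0, 2], [0, 0, 0, 0, 0, 2], [0, 0, 0, 0, 0, 0]]}' >/dev/null; python3 ft.py;  python3 nudge.py '{"segments":[[0, 0, 0, 0, 0, 1.5], [0, 0, 0, 0, 0, 1.5], [0, 0, 0, 0, 0, 0]]}'>/dev/null; python3 ft.py
```

```text
[6.106e+02 2.000e-01 2.112e+02] [6.94 0.58 2.99] [-1.000e-03 -1.328e+00  3.430e-01] 100.79 11.375
[6.107e+02 1.000e-01 2.113e+02] [7.64 0.72 2.43] [-0.09  -1.578  0.427] 97.81 11.75
```

```bash
python3 nudge.py '{"segments":[[0, 0, 0, 0, 0, 1], [0, 0, 0, 0, 0, 0], [0, 0, 0, 0, 0, 0]]}'>/dev/null; python3 ft.py; python3 nudge.py '{"segments":[[0, 0, 0, 0, 0, 1], [0, 0, 0, 0, 0, 0], [0, 0, 0, 0, 0, 0]]}'>/dev/null; python3 ft.py
```

```text
[6.107e+02 1.000e-01 2.113e+02] [ 6.92 -0.45  1.77] [-0.043 -1.595  0.536] 96.84 12.125
[6.108e+02 1.000e-01 2.113e+02] [ 8.7  -0.73  2.19] [-0.098 -1.682  0.544] 95.84 12.5
```

Torque has plateaued, so I'll release, rise and measure the bar against the press.

```bash
python3 nudge.py '{"segments":[[0, 0, 0, 0, 0, 0], [0, 0, 0, 0, 0, 0], [0, 0, 0, 0, 0, 0], [0, 0, 0, 0, 0, 0], [0, 0, 0, 0, 0, 0], [0, 0, 0, 0, 0, 0]]}' 0.9; python3 nudge.py '{"segments":[[0, 0, -10, 0, 0, 0], [0, 0, -25, 0, 0, 0], [0, 0, -35, 0, 0, 0], [0, 0, -35, 0, 0, 0], [25, 0, -25, 0, 0, 0], [40, 0, 0, 0, 0, 0], [20, 0, 0, 0, 0, 0], [0, 0, 0, 0, 0, 0]]}'
python3 - <<'E'
from m import *
d,W=wrist(); px=d["pixels"]; np.savez("/tmp/w3.npz",W=W,px=px)
P,c=box(W,px,520,700,-90,90,228,245); k=((c[:,0]>150)|(c[:,0]<5))&(c[:,1]>60)
print("bar",k.sum(),rect(P[k]),pca(P[k]),np.median(P[k][:,2]))
P,c=box(W,px,520,700,-90,90,184,196); print("rim",len(P),circ(P),np.median(P[:,2]))
P,c=box(W,px,520,700,-110,110,124,136); print("xbar",len(P),rect(P),pca(P))
P,c=box(W,px,500,700,-110,110,10,26); print("base",len(P),rect(P),np.median(P[:,2]))
P,c=box(W,px,500,700,-110,110,26,36); print("bed",len(P),rect(P),np.median(P[:,2]))
cv2.imwrite("pics/w3.png",px)
E
```

```text
time: 13.25
tool_pos: [609.9, 0.2, 210.8]
orientation: [[-0.102, 0.995, -0.0], [0.995, 0.102, -0.0], [0.0, -0.0, -1.0]]
ft_force: [0.0, 0.3, -0.3]
opening: 0.822
grip_force: 0.0
time: 14.25
tool_pos: [601.2, 85.5, 340.8]
orientation: [[-0.104, 0.995, -0.0], [0.995, 0.104, -0.0], [-0.0, -0.0, -1.0]]
ft_force: [-0.0, -0.2, -0.0]
opening: 0.897
grip_force: 0.0
bar 1762 (array([608.8,   9.5]), array([15.8, 88.9]), 9.1) (array([608.36344646,  13.02673702]), np.float64(99.23825899093204)) 237.5134752148269
rim 1731 [611.53131629   0.96206561  37.7513025 ] 188.69156275959466
xbar 2042 (array([6.115e+02, 2.000e-01]), array([ 50.1, 164.3]), 5.9) (array([606.18276225,  48.67827515]), np.float64(96.21369179707449))
base 2220 (array([614.7,  10.2]), array([114.4, 144.5]), 6.1) 11.934542277697943
bed 731 (array([599.6,  23.3]), array([103.7,  90.1]), 19.0) 29.965963834881904
```

View pics/w3.png

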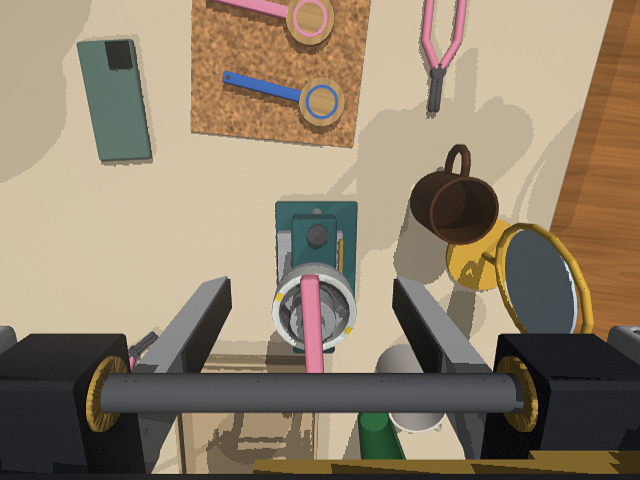

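The bar is 3° from straight across (9.1° against the press yaw of 6°), so it's against its stop, and its top is at 237.5, meaning fully home. Next: the pink tag.

```bash
python3 nudge.py '{"segments":[[0, 0, 0, 0, 0, -10], [0, 0, 0, 0, 0, -10], [0, 0, 0, 0, 0, -10], [0, 0, 0, 0, 0, -10], [0, 0, 0, 0, 0, -10], [0, 0, 0, 0, 0, -10], [0, 0, 0, 0, 0, -10], [0, 0, 0, 0, 0, -8], [0, 0, 0, 0, 0, 0]]}' 0.4 >/dev/null; python3 g.py 470 315 250 174
```

```text
d [155.9 215.7  90.7] len 281.0 rz -0.3 yaw 173.7 tilt 0.03 down axis [-4.e-04 -2.e-04 -1.e+00] 15.425
```

```bash
cat > tags.py <<'E'
from m import *
# hue bands measured on HSV; y windows for the mat
def tags(only=None):
    d,W=wrist(); px=d["pixels"]; np.savez("/tmp/wt.npz",W=W,px=px); cv2.imwrite("pics/wt.png",px)
    P,c=box(W,px,400,680,130,480,9,18)
    z=c
    for nm,h0,h1 in(("pink",150,179),("green",45,85),("blue",105,130)):
        k=(z[:,0]>=h0)&(z[:,0]<=h1)&(z[:,1]>90)&(z[:,2]>30)
        Q=P[k]
        if len(Q)<60: print(nm,"none",len(Q)); continue
        # ring centre = far end; handle = pixels with local straight line: iterate
        m,a=pca(Q); u=np.array([np.cos(np.radians(a)),np.sin(np.radians(a))]); u*=np.sign(u[0])
        s=Q[:,:2]@u; lo=np.percentile(s,1); H=Q[(s<lo+95)]; m,a=pca(H); u=np.array([np.cos(np.radians(a)),np.sin(np.radians(a))]); u*=np.sign(u[0])
        s=(Q[:,:2]-m)@u; lo=np.percentile(s,0.5); end=m+lo*u
        ring=Q[s>lo+106]; cc=circ(ring) if len(ring)>15 else None
        print(nm,len(Q),"end",end.round(1),"head",np.degrees(np.arctan2(u[1],u[0])).round(1),"origin_from_end",(end+130*u).round(1),"ring",None if cc is None else cc.round(1),"grip-100",(end+30*u).round(1))
if __name__=="__main__": tags()
E
python3 nudge.py '{"segments":[[20, 27, 11, 0, 0, 0], [20, 27, 11, 0, 0, 0], [20, 27, 11, 0, 0, 0], [20, 27, 11, 0, 0, 0], [20, 27, 11, 0, 0, 0], [20, 27, 11, 0, 0, 0], [20, 27, 11, 0, 0, 0], [16, 27, 13, 0, 0, 0], [0, 0, 0, 0, 0, 0]]}' 0.4; python3 tags.py
```

```text
time: 16.55
tool_pos: [468.6, 316.9, 249.9]
orientation: [[-0.994, 0.109, -0.002], [0.109, 0.994, -0.001], [0.001, -0.001, -1.0]]
ft_force: [0.9, -0.5, -0.0]
opening: 0.397
grip_force: 0.0
pink 1184 end [446.5 322.3] head -6.4 origin_from_end [575.7 307.8] ring [575.  307.3  19.1] grip-100 [476.3 319. ]
green 1166 end [442.8 403.2] head -5.3 origin_from_end [572.2 391.3] ring [571.9 391.9  19. ] grip-100 [472.6 400.5]
blue 963 end [471.6 231.6] head -8.2 origin_from_end [600.3 213.1] ring [600.9 214.3  20.5] grip-100 [501.3 227.3]
```

View pics/wt.png

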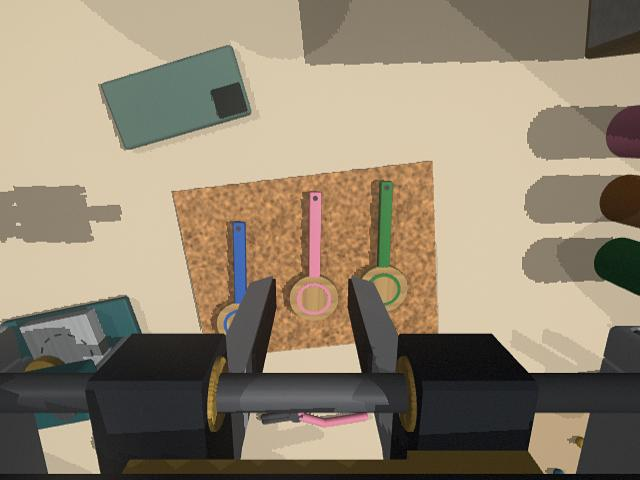

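Pink runs (315,197) to (313,297), with green and blue either side. I'll grip pink at x=-100.

```bash
python3 g.py 476.3 319 5.5 173.6
```

```text
d [ -6.6   3.8 245.1] len 245.0 rz 0.1 yaw 173.7 tilt 0.04 down axis [-4.e-04 -5.e-04 -1.e+00] 16.6
```

```bash
python3 nudge.py '{"segments":[[-6.6, 3.8, 40, 0, 0, 0], [0, 0, 50, 0, 0, 0], [0, 0, 50, 0, 0, 0], [0, 0, 40, 0, 0, 0], [0, 0, 30, 0, 0, 0], [0, 0, 20, 0, 0, 0], [0, 0, 10, 0, 0, 0], [0, 0, 5, 0, 0, 0], [0, 0, 0, 0, 0, 0]]}' 0.4; python3 nudge.py '{"segments":[[0, 0, 0, 0, 0, 0], [0, 0, 0, 0, 0, 0], [0, 0, 0, 0, 0, 0], [0, 0, 0, 0, 0, 0], [0, 0, 0, 0, 0, 0], [0, 0, 0, 0, 0, 0]]}' 0.0 50;  python3 nudge.py '{"segments":[[0, 0, -3, 0, 0, 0], [0, 0, -10, 0, 0, 0], [0, 0, -25, 0, 0, 0], [0, 0, -25, 0, 0, 0], [0, 0, -25, 0, 0, 0], [0, 0, -12, 0, 0, 0], [0, 0, 0, 0, 0, 0]]}'; python3 g.py 500 -12 70 186
```

```text
time: 17.73
tool_pos: [476.7, 319.2, 6.3]
orientation: [[-0.994, 0.108, 0.001], [0.108, 0.994, 0.0], [-0.001, 0.0, -1.0]]
ft_force: [-0.8, 0.4, 0.5]
opening: 0.403
grip_force: 0.0
time: 18.48
tool_pos: [476.4, 319.4, 6.2]
orientation: [[-0.994, 0.107, 0.0], [0.107, 0.994, 0.0], [-0.0, 0.0, -1.0]]
ft_force: [-1.6, -0.2, 4.4]
opening: 0.139
grip_force: 50.0
time: 19.35
tool_pos: [476.5, 319.4, 106.4]
orientation: [[-0.994, 0.107, 0.001], [0.107, 0.994, 0.001], [-0.001, 0.001, -1.0]]
ft_force: [0.3, -0.2, -1.2]
opening: 0.14
grip_force: 50.0
d [ -58.8 -327.    36.2] len 334.0 rz -12.2 yaw 173.8 tilt 0.06 down axis [ 1.e-03  6.e-04 -1.e+00] 19.35
```

Held. Checking how the tag sits in the grip (tilt and offset).

```bash
cat > held.py <<'E'
import sys
from m import *
# pose of a held (or laid) tag near the tool, in world: coloured points within a z window about the tip
nm=sys.argv[1]; off=float(sys.argv[2]) if len(sys.argv)>2 else 0
h0,h1=dict(pink=(150,179),green=(45,85),blue=(105,130))[nm]
o=arm.get_obs(); R=o["orientation"]; t=o["tool_pos"]; d,W=wrist(); px=d["pixels"]; cv2.imwrite("pics/held.png",px)
L=(W-t)@R; hs=cv2.cvtColor(px,cv2.COLOR_BGR2HSV).astype(int)
k=np.isfinite(L[...,0])&(L[...,0]>-140)&(L[...,0]<45)&(abs(L[...,1])<45)&(abs(L[...,2]+off+6)<22)&(hs[...,0]>=h0)&(hs[...,0]<=h1)&(hs[...,1]>90)
Q=L[k]; print(k.sum(),"x range",np.percentile(Q[:,0],[1,99]).round(1))
ring=Q[Q[:,0]<-78]; hand=Q[Q[:,0]>-60]
if len(ring)>15: print("ring",circ(ring).round(1),"z",np.median(ring[:,2]).round(1))
m,a=pca(hand); sl=np.polyfit(Q[:,0],Q[:,2],1); 
print("axis deg in tool",(a if a<90 else a-180).round(2) if True else"","hand y at x=0",(m[1]-np.tan(np.radians(a))*m[0]).round(2),"pitch deg",np.degrees(np.arctan(sl[0])).round(2),"top z at tip x=0",sl[1].round(2), "handle end",np.percentile(Q[:,0],99.5).round(1))
E
python3 held.py pink
```

```text
3894 x range [-87.7  30.5]
ring [-96.9  -0.5  17. ] z -6.8
axis deg in tool -0.01 hand y at x=0 -0.27 pitch deg 0.09 top z at tip x=0 -6.54 handle end 30.6
```

```bash
python3 nudge.py '{"segments":[[0, 0, 0, 0, 0, -6], [0, 0, 0, 0, 0, -6.2], [0, 0, 0, 0, 0, 0]]}' >/dev/null; python3 g.py 422.2 -19.3 40 186
```

```text
d [  88.8 -330.9   65.1] len 349.0 rz 0.0 yaw -174.0 tilt 0.1 down axis [-1.5e-03 -9.0e-04 -1.0e+00] 19.775
```

```bash
python3 nudge.py '{"segments":[[9, -33, 0, 0, 0, 0], [9, -33, 0, 0, 0, 0], [9, -33, 0, 0, 0, 0], [9, -33, 5, 0, 0, 0], [9, -33, 10, 0, 0, 0], [9, -33, 10, 0, 0, 0], [9, -33, 10, 0, 0, 0], [9, -33, 10, 0, 0, 0], [9, -33, 10, 0, 0, 0], [7.8, -34, 10, 0, 0, 0], [0, 0, 0, 0, 0, 0], [0, 0, 0, 0, 0, 0]]}'; python3 g.py 511.8 -9.8 40 186
```

```text
time: 21.28
tool_pos: [422.9, -18.8, 40.8]
orientation: [[-0.995, -0.104, -0.0], [-0.104, 0.995, 0.0], [0.0, 0.0, -1.0]]
ft_force: [1.3, 0.1, -0.4]
opening: 0.139
grip_force: 50.0
d [-89.4  -0.2   0.8] len 89.0 rz -0.1 yaw -174.1 tilt 0.01 down axis [-2.e-04  1.e-04 -1.e+00] 21.275
```

```bash
python3 nudge.py '{"segments":[[-15, 0, 0, 0, 0, 0], [-15, 0, 0, 0, 0, 0], [-15, 0, 0, 0, 0, 0], [-15, 0, 0, 0, 0, 0], [-15, 0, 0, 0, 0, 0], [-14.4, 0, 0, 0, 0, 0], [0, 0, 2, 0, 0, 0], [0, 0, 2, 0, 0, 0], [0, 0, 1.5, 0, 0, 0], [0, 0, 0, 0, 0, 0]]}'; python3 held.py pink; python3 nudge.py '{"segments":[[0, 0, 0.7, 0, 0, 0], [0, 0, 0.7, 0, 0, 0], [0, 0, 0, 0, 0, 0]]}'
```

```text
time: 22.52
tool_pos: [511.5, -9.7, 35.3]
orientation: [[-0.994, -0.105, -0.0], [-0.105, 0.994, 0.0], [0.0, 0.0, -1.0]]
ft_force: [0.2, -1.1, -0.5]
opening: 0.14
grip_force: 50.0
3868 x range [-87.8  30.4]
ring [-96.8  -0.4  17. ] z -6.7
axis deg in tool 0.21 hand y at x=0 -0.05 pitch deg 0.02 top z at tip x=0 -6.58 handle end 30.6
time: 22.95
tool_pos: [511.7, -9.8, 33.9]
orientation: [[-0.994, -0.105, -0.0], [-0.105, 0.994, 0.0], [0.0, 0.0, -1.0]]
ft_force: [0.5, 0.1, -0.0]
opening: 0.141
grip_force: 50.0
```

```bash
python3 nudge.py '{"segments":[[0, 0, 0.5, 0, 0, 0], [0, 0, 0, 0, 0, 0]]}' - >/dev/null; python3 ft.py; python3 nudge.py '{"segments":[[0, 0, 0, 0, 0, 0], [0, 0, 0, 0, 0, 0], [0, 0, 0, 0, 0, 0], [0, 0, 0, 0, 0, 0]]}' 0.4; python3 nudge.py '{"segments":[[0, 0, -10, 0, 0, 0], [0, 0, -30, 0, 0, 0], [0, 0, -40, 0, 0, 0], [0, 0, -40, 0, 0, 0], [0, 0, -40, 0, 0, 0], [0, 0, -40, 0, 0, 0], [0, 0, -40, 0, 0, 0], [0, 0, -16, 0, 0, 0], [0, 0, 0, 0, 0, 0]]}' 0.0 20; python3 held.py pink 255; python3 g.py 611 0.6 260 186
```

```text
[511.8  -9.8  33.4] [-0.22 -0.12 -1.36] [0.058 0.022 0.015] -173.95 23.2
time: 23.7
tool_pos: [511.8, -9.8, 33.5]
orientation: [[-0.994, -0.105, -0.0], [-0.105, 0.994, -0.0], [0.0, -0.0, -1.0]]
ft_force: [0.1, -0.3, 0.1]
opening: 0.398
grip_force: 0.0
time: 24.82
tool_pos: [511.8, -9.8, 289.6]
orientation: [[-0.994, -0.105, 0.001], [-0.105, 0.994, -0.0], [-0.001, -0.0, -1.0]]
ft_force: [-1.1, -0.5, -0.8]
opening: 0.008
grip_force: 0.0
d [-100.    -0.2   28.3] len 104.0 rz 0.0 yaw -174.0 tilt 0.06 down axis [-0.0011  0.     -1.    ] 24.875Traceback (most recent call last):
  File "held.py", line 9, in <module>
    Q=L[k]; print(k.sum(),"x range",np.percentile(Q[:,0],[1,99]).round(1))
                                    ~~~~~~~~~~~~~^^^^^^^^^^^^^^^
    return _quantile_unchecked(
        a, q, axis, out, overwrite_input, method, keepdims, weights)
    return _ureduce(a,
                    func=_quantile_ureduce_func,
    ...<5 lines>...
                    overwrite_input=overwrite_input,
                    method=method)
    r = func(a, **kwargs)
    result = _quantile(arr,
                       quantiles=q,
    ...<2 lines>...
                       out=out,
                       weights=wgt)
    slices_having_nans = np.isnan(arr[-1, ...])
                                  ~~~^^^^^^^^^
IndexError: index -1 is out of bounds for axis 0 with size 0
```

```bash
python3 held.py pink -256
```

```text
692 x range [-81.5  29.8]
ring [-119.7   -0.4   39.1] z 247.6
axis deg in tool -0.84 hand y at x=0 -1.69 pitch deg 0.44 top z at tip x=0 248.76 handle end 30.0
```

```bash
python3 nudge.py '{"segments":[[-25, 0, 0, 0, 0, 0], [-25, 0, 0, 0, 0, 0], [-25, 0, 0, 0, 0, 0], [-25, -0.2, 0, 0, 0, 0], [0, 0, 20, 0, 0, 0], [0, 0, 15, 0, 0, 0], [0, 0, 8, 0, 0, 0], [0, 0, 0, 0, 0, 0]]}'; python3 nudge.py '{"segments":[[0, 0, 2, 0, 0, 0], [0, 0, 2, 0, 0, 0], [0, 0, 2, 0, 0, 0], [0, 0, 2, 0, 0, 0], [0, 0, 2, 0, 0, 0], [0, 0, 0, 0, 0, 0]]}'; python3 ft.py
```

```text
time: 25.92
tool_pos: [611.0, 0.5, 246.0]
orientation: [[-0.994, -0.105, -0.001], [-0.105, 0.994, 0.0], [0.001, 0.0, -1.0]]
ft_force: [0.2, 0.5, 0.4]
opening: 0.005
grip_force: 0.0
time: 26.68
tool_pos: [611.3, 0.6, 236.6]
orientation: [[-0.994, -0.105, 0.0], [-0.105, 0.994, -0.0], [-0.0, -0.0, -1.0]]
ft_force: [-0.7, 0.8, 2.9]
opening: 0.006
grip_force: 1.4
[6.113e+02 6.000e-01 2.366e+02] [-0.68  0.83  2.92] [0.085 0.192 0.039] -173.95 26.675
```

```bash
python3 nudge.py '{"segments":[[0, 0, 3, 0, 0, 0], [0, 0, 3, 0, 0, 0], [0, 0, 3, 0, 0, 0], [0, 0, 3, 0, 0, 0], [0, 0, 3, 0, 0, 0], [0, 0, 0, 0, 0, 0]]}'>/dev/null; python3 ft.py; python3 nudge.py '{"segments":[[0, 0, 2, 0, 0, 0], [0, 0, 2, 0, 0, 0], [0, 0, 0, 0, 0, 0]]}'>/dev/null; python3 ft.py
```

```text
[6.113e+02 6.000e-01 2.214e+02] [-1.49 -0.73  5.94] [ 0.08   0.179 -0.036] -173.95 27.425
[6.114e+02 6.000e-01 2.182e+02] [-3.09  0.2   9.73] [0.068 0.613 0.014] -173.96 27.8
```

```bash
python3 nudge.py '{"segments":[[0, 0, 1, 0, 0, 0], [0, 0, 1, 0, 0, 0], [0, 0, 0, 0, 0, 0]]}'>/dev/null; python3 ft.py
```

```text
[6.117e+02 6.000e-01 2.181e+02] [-7.53  0.96 23.26] [0.161 1.498 0.018] -173.95 28.175
```

The ram bottomed at 218.1, which is 20 mm of travel, with 23 N. I'll ease off a little, hold, then release.

```bash
python3 nudge.py '{"segments":[[0, 0, -0.5, 0, 0, 0], [0, 0, 0, 0, 0, 0], [0, 0, 0, 0, 0, 0], [0, 0, 0, 0, 0, 0]]}'>/dev/null; python3 ft.py;  python3 nudge.py '{"segments":[[0, 0, -3, 0, 0, 0], [0, 0, -4, 0, 0, 0], [0, 0, -4, 0, 0, 0], [0, 0, -5, 0, 0, 0], [0, 0, -5, 0, 0, 0], [0, 0, -10, 0, 0, 0], [0, 0, -35, 0, 0, 0], [25, 0, 0, 0, 0, 0], [25, 0, 0, 0, 0, 0], [25, 0, 0, 0, 0, 0], [25, 0, 0, 0, 0, 0], [0, 0, 0, 0, 0, 0]]}' 0.0;  python3 held.py pink -250
python3 - <<'E'
from m import *
d,W=wrist(); px=d["pixels"]
P,c=box(W,px,520,700,-90,90,215,245); k=((c[:,0]>150)|(c[:,0]<5))&(c[:,1]>60)
print("bar",k.sum(),rect(P[k]),pca(P[k]),np.median(P[k][:,2]))
E
python3 g.py 511.8 -9.8 33.4 186
```

```text
[6.116e+02 6.000e-01 2.181e+02] [-6.71  0.18 19.65] [0.116 1.226 0.007] -173.95 28.675
time: 30.18
tool_pos: [511.2, -10.1, 282.7]
orientation: [[-0.994, -0.105, 0.001], [-0.105, 0.994, -0.0], [-0.001, -0.0, -1.0]]
ft_force: [-0.2, -0.2, 0.1]
opening: 0.006
grip_force: 0.0
688 x range [-81.4  29.6]
ring [-81.3   0.1   2.2] z 241.7
axis deg in tool -1.21 hand y at x=0 -0.7 pitch deg 0.13 top z at tip x=0 242.88 handle end 29.7
d [6.000e-01 2.000e-01 2.489e+02] len 249.0 rz 0.0 yaw -174.0 tilt 0.03 down axis [ 5.e-04 -0.e+00 -1.e+00] 30.275m.py:6: RuntimeWarning: Mean of empty slice.
  m=P[:,:2].mean(0); v=np.linalg.svd(P[:,:2]-m,full_matrices=False)[2][0]; return m,np.degrees(np.arctan2(v[1],v[0]))%180
  ret = um.true_divide(
Traceback (most recent call last):
  File "m.py", line 6, in pca
    m=P[:,:2].mean(0); v=np.linalg.svd(P[:,:2]-m,full_matrices=False)[2][0]; return m,np.degrees(np.arctan2(v[1],v[0]))%180
                         ~~~~~~~~~~~~~~~~~~~~~~~~~~~~~~~~~~~~~~~~~~~~~~~^^^
IndexError: index 0 is out of bounds for axis 0 with size 0
```

```bash
python3 nudge.py '{"segments":[[0.6, 0.2, 40, 0, 0, 0], [0, 0, 50, 0, 0, 0], [0, 0, 50, 0, 0, 0], [0, 0, 45, 0, 0, 0], [0, 0, 35, 0, 0, 0], [0, 0, 18, 0, 0, 0], [0, 0, 8, 0, 0, 0], [0, 0, 2.8, 0, 0, 0], [0, 0, 0, 0, 0, 0]]}' 0.4; python3 nudge.py '{"segments":[[0, 0, 0, 0, 0, 0], [0, 0, 0, 0, 0, 0], [0, 0, 0, 0, 0, 0], [0, 0, 0, 0, 0, 0], [0, 0, 0, 0, 0, 0]]}' 0.0 50;  python3 nudge.py '{"segments":[[0, 0, -3, 0, 0, 0], [0, 0, -3, 0, 0, 0], [15, 0, 0, 0, 0, 0], [20, 0, 0, 0, 0, 0], [25, 0, 0, 0, 0, 0], [25, 0, 0, 0, 0, 0], [20, 0, 0, 0, 0, 0], [0, 0, -20, 0, 0, 0], [0, 0, -30, 0, 0, 0], [0, 0, 0, 0, 0, 0]]}'; python3 held.py pink;  python3 g.py 487.5 -405.7 90 186
```

```text
time: 31.4
tool_pos: [511.6, -9.8, 33.6]
orientation: [[-0.994, -0.105, 0.001], [-0.105, 0.994, -0.0], [-0.001, -0.0, -1.0]]
ft_force: [0.0, 0.0, -0.2]
opening: 0.4
grip_force: 0.0
time: 32.02
tool_pos: [511.3, -9.8, 33.2]
orientation: [[-0.994, -0.105, 0.0], [-0.105, 0.994, -0.0], [-0.0, -0.0, -1.0]]
ft_force: [1.2, -0.2, 0.7]
opening: 0.142
grip_force: 50.0
time: 33.28
tool_pos: [407.8, -21.0, 90.7]
orientation: [[-0.994, -0.105, 0.004], [-0.105, 0.994, -0.001], [-0.004, -0.001, -1.0]]
ft_force: [-0.3, 0.1, -1.0]
opening: 0.142
grip_force: 50.0
3827 x range [-88.1  29.7]
ring [-97.1  -0.2  16.9] z -6.5
axis deg in tool 0.24 hand y at x=0 -0.05 pitch deg -0.05 top z at tip x=0 -6.37 handle end 30.0
d [-3.950e+01 -3.911e+02 -3.000e-01] len 393.0 rz 0.0 yaw -174.0 tilt 0.1 down axis [ 1.7e-03 -2.0e-04 -1.0e+00] 33.325
```

```bash
python3 nudge.py '{"segments":[[0, -35, 0, 0, 0, 0], [0, -35, 0, 0, 0, 0], [0, -35, 0, 0, 0, 0], [0, -35, 0, 0, 0, 0], [-5, -35, 0, 0, 0, 0], [-5, -35, 0, 0, 0, 0], [-5, -35, 0, 0, 0, 0], [-5, -35, 0, 0, 0, 0], [-5, -35, 0, 0, 0, 0], [-7.5, -35, 0, 0, 0, 0], [-7, -41, 0, 0, 0, 0], [0, 0, 0, 0, 0, 0], [0, 0, 20, 0, 0, 0], [0, 0, 20, 0, 0, 0], [0, 0, 15, 0, 0, 0], [0, 0, 10, 0, 0, 0], [0, 0, 0, 0, 0, 0]]}'; python3 ft.py
python3 - <<'E'
from m import *
d,W=wrist(); px=d["pixels"]; cv2.imwrite("pics/tray.png",px)
P,c=box(W,px,380,700,-480,-120,21,32); print("tray",rect(P))
P,c=box(W,px,440,640,-440,-200,2,12); print("floor z",np.median(P[:,2]))
E
```

```text
time: 35.45
tool_pos: [487.0, -405.2, 23.4]
orientation: [[-0.994, -0.105, -0.001], [-0.105, 0.994, 0.001], [0.001, 0.001, -1.0]]
ft_force: [0.5, 0.2, 0.1]
opening: 0.144
grip_force: 50.0
[ 487.  -405.2   23.4] [0.48 0.2  0.09] [ 0.054  0.05  -0.033] -173.94 35.45
tray (array([ 503.7, -355.9]), array([160.7, 220.7]), 4.6)
floor z 6.011227022214786
```

```bash
python3 nudge.py '{"segments":[[0, 0, 8, 0, 0, 0], [0, 0, 4, 0, 0, 0], [0, 0, 1.5, 0, 0, 0], [0, 0, 0, 0, 0, 0]]}'; python3 nudge.py '{"segments":[[0, 0, 0, 0, 0, 0], [0, 0, 0, 0, 0, 0], [0, 0, 0, 0, 0, 0], [0, 0, 0, 0, 0, 0]]}' 0.4; python3 nudge.py '{"segments":[[0, 0, -10, 0, 0, 0], [0, 0, -30, 0, 0, 0], [0, 0, -40, 0, 0, 0], [0, 0, -50, 0, 0, 0], [0, 0, -50, 0, 0, 0], [0, 0, -50, 0, 0, 0], [0, 0, -20, 0, 0, 0], [0, 0, 0, 0, 0, 0]]}'; python3 held.py pink -250; python3 g.py 470 315 260 174
```

```text
time: 36.0
tool_pos: [487.2, -405.6, 10.6]
orientation: [[-0.994, -0.105, -0.0], [-0.105, 0.994, 0.0], [0.0, 0.0, -1.0]]
ft_force: [0.6, 0.4, -1.0]
opening: 0.142
grip_force: 50.0
time: 36.5
tool_pos: [487.2, -405.6, 10.7]
orientation: [[-0.994, -0.105, 0.0], [-0.105, 0.994, -0.0], [-0.0, -0.0, -1.0]]
ft_force: [-0.7, -0.2, -0.5]
opening: 0.401
grip_force: 0.0
time: 37.5
tool_pos: [487.5, -405.8, 262.7]
orientation: [[-0.994, -0.105, 0.002], [-0.105, 0.994, -0.002], [-0.002, -0.003, -1.0]]
ft_force: [-0.5, 0.4, -0.3]
opening: 0.404
grip_force: 0.0
1146 x range [-117.7   29.5]
ring [-99.1   0.6  19. ] z 246.3
axis deg in tool 0.36 hand y at x=0 0.78 pitch deg 0.22 top z at tip x=0 246.84 handle end 30.3
d [-5.880e+01  7.183e+02  5.000e-01] len 721.0 rz 12.0 yaw -174.0 tilt 0.04 down axis [ 4.e-04 -4.e-04 -1.e+00] 37.55
```

View pics/held.png

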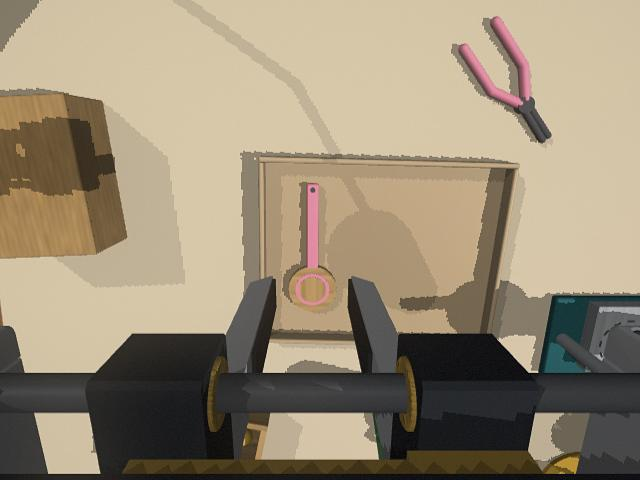

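Pink lies flat in the tray, (313,188) to (312,290) in the picture. Off to green.

```bash
python3 nudge.py '{"segments":[[-3, 45, -1, 0, 0, 0], [-4, 45, 0, 0, 0, 0], [-4, 45, 0, 0, 0, 0], [-4, 45, 0, 0, 0, 0], [-4, 45, 0, 0, 0, 0], [-4, 45, 0, 0, 0, 0], [-4, 45, 0, 0, 0, 0], [-4, 45, 0, 0, 0, 0], [-4, 45, 0, 0, 0, 0], [-4, 45, 0, 0, 0, 0], [-4, 45, 0, 0, 0, 0], [-4, 45, 0, 0, 0, 0], [-4, 45, 0, 0, 0, 0], [-4, 45, 0, 0, 0, 0], [-4, 45, 0, 0, 0, 0], [0, 43, 0, 0, 0, 0], [0, 0, 0, 0, 0, 6], [0, 0, 0, 0, 0, 6], [0, 0, 0, 0, 0, 0]]}' 0.4; python3 tags.py
```

```text
time: 39.92
tool_pos: [469.9, 314.5, 260.3]
orientation: [[-0.995, 0.103, -0.002], [0.103, 0.995, -0.001], [0.002, -0.001, -1.0]]
ft_force: [-0.6, -0.6, 0.2]
opening: 0.401
grip_force: 0.0
pink none 0
green 1250 end [400.9 370. ] head -4.5 origin_from_end [530.5 359.7] ring [528.8 360.7  19.1] grip-100 [430.8 367.6]
blue 905 end [472.  231.7] head -8.4 origin_from_end [600.6 212.8] ring [600.5 213.6  19.9] grip-100 [501.7 227.4]
```

Green has been knocked aside. Re-measuring with a wider window (my limit at x=400 may have clipped its end).

```bash
sed -i 's/box(W,px,400,680,130,480,9,18)/box(W,px,350,680,130,480,9,18)/' tags.py; python3 tags.py; python3 g.py 429.5 367.9 5.8 175.5
```

```text
pink none 0
green 1252 end [400.1 369.9] head -4.4 origin_from_end [529.7 359.9] ring [528.7 360.5  19.1] grip-100 [430.  367.6]
blue 912 end [472.  231.7] head -8.4 origin_from_end [600.7 212.7] ring [601.2 214.   20.5] grip-100 [501.7 227.3]
d [ 45.5  49.3 255.1] len 264.0 rz -1.3 yaw 174.2 tilt 0.07 down axis [-1.1e-03 -6.0e-04 -1.0e+00] 40.025
```

```bash
python3 nudge.py '{"segments":[[23, 25, 25, 0, 0, 0], [22.5, 24.3, 30, 0, 0, 0], [0, 0, 50, 0, 0, -1.3], [0, 0, 50, 0, 0, 0], [0, 0, 40, 0, 0, 0], [0, 0, 30, 0, 0, 0], [0, 0, 18, 0, 0, 0], [0, 0, 8, 0, 0, 0], [0, 0, 4, 0, 0, 0], [0, 0, 0, 0, 0, 0]]}' 0.4; python3 nudge.py '{"segments":[[0, 0, 0, 0, 0, 0], [0, 0, 0, 0, 0, 0], [0, 0, 0, 0, 0, 0], [0, 0, 0, 0, 0, 0], [0, 0, 0, 0, 0, 0], [0, 0, 0, 0, 0, 0]]}' 0.0 50;  python3 nudge.py '{"segments":[[0, 0, -3, 0, 0, 0], [0, 0, -10, 0, 0, 0], [0, 0, -25, 0, 0, 0], [0, 0, -25, 0, 0, 0], [0, 0, -25, 0, 0, 0], [0, 0, -12, 0, 0, 0], [0, 0, 0, 0, 0, -5], [0, 0, 0, 0, 0, -5.3], [0, 0, 0, 0, 0, 0]]}'; python3 held.py green; python3 g.py 422.2 -19.3 40 186
```

```text
time: 41.28
tool_pos: [430.4, 368.6, 7.2]
orientation: [[-0.997, 0.081, 0.001], [0.081, 0.997, 0.001], [-0.001, 0.001, -1.0]]
ft_force: [0.3, -0.5, -0.0]
opening: 0.402
grip_force: 0.0
time: 42.02
tool_pos: [430.3, 368.5, 6.9]
orientation: [[-0.997, 0.081, 0.0], [0.081, 0.997, 0.0], [-0.0, 0.0, -1.0]]
ft_force: [-0.6, 0.1, 4.8]
opening: 0.14
grip_force: 50.0
time: 43.15
tool_pos: [430.0, 368.3, 106.4]
orientation: [[-0.995, -0.098, -0.0], [-0.098, 0.995, -0.0], [0.001, -0.0, -1.0]]
ft_force: [-0.3, -0.2, -0.5]
opening: 0.14
grip_force: 50.0
3869 x range [-87.4  30.6]
ring [-96.1   0.1  16.8] z -6.1
axis deg in tool -0.13 hand y at x=0 -0.09 pitch deg 0.0 top z at tip x=0 -5.85 handle end 30.9
d [  45.1 -385.    66.5] len 393.0 rz -0.5 yaw -174.5 tilt 0.04 down axis [-5.e-04 -4.e-04 -1.e+00] 43.2
```

```bash
python3 nudge.py '{"segments":[[4.5, -38.5, 0, 0, 0, -0.5], [4.5, -38.5, 0, 0, 0, 0], [4.5, -38.5, 0, 0, 0, 0], [4.5, -38.5, 0, 0, 0, 0], [4.5, -38.5, 10, 0, 0, 0], [4.5, -38.5, 10, 0, 0, 0], [4.5, -38.5, 10, 0, 0, 0], [4.5, -38.5, 12, 0, 0, 0], [4.5, -38.5, 12, 0, 0, 0], [4.5, -38.5, 12, 0, 0, 0], [0, 0, 0, 0, 0, 0], [0, 0, 0, 0, 0, 0]]}'; python3 g.py 512.4 -9.8 41 186
```

```text
time: 44.7
tool_pos: [426.3, -18.9, 40.8]
orientation: [[-0.994, -0.106, 0.0], [-0.106, 0.994, 0.0], [-0.0, 0.0, -1.0]]
ft_force: [0.0, 0.2, -1.1]
opening: 0.139
grip_force: 50.0
d [-86.5  -0.1  -0.2] len 87.0 rz 0.1 yaw -173.9 tilt 0.01 down axis [ 0.e+00  1.e-04 -1.e+00] 44.7
```

```bash
python3 nudge.py '{"segments":[[-15, 0, 0, 0, 0, 0], [-15, 0, 0, 0, 0, 0], [-15, 0, 0, 0, 0, 0], [-15, 0, 0, 0, 0, 0], [-15, 0, 0, 0, 0, 0], [-11.5, -0.1, 0, 0, 0, 0], [0, 0, 2, 0, 0, 0], [0, 0, 2, 0, 0, 0], [0, 0, 1.5, 0, 0, 0], [0, 0, 0, 0, 0, 0]]}'; python3 nudge.py '{"segments":[[0, 0, 0.8, 0, 0, 0], [0, 0, 0, 0, 0, 0]]}' >/dev/null; python3 ft.py
```

```text
time: 45.95
tool_pos: [512.1, -10.1, 35.1]
orientation: [[-0.994, -0.107, -0.0], [-0.107, 0.994, 0.0], [0.0, 0.0, -1.0]]
ft_force: [-0.8, 0.0, -0.6]
opening: 0.142
grip_force: 50.0
[512.3 -10.1  34.4] [ 0.32 -0.24  0.14] [ 0.052  0.048 -0.052] -173.86 46.2
```

```bash
python3 nudge.py '{"segments":[[0, 0, 0, 0, 0, 0], [0, 0, 0, 0, 0, 0], [0, 0, 0, 0, 0, 0], [0, 0, 0, 0, 0, 0]]}' 0.4 >/dev/null; python3 nudge.py '{"segments":[[0, 0, -10, 0, 0, 0], [0, 0, -30, 0, 0, 0], [0, 0, -40, 0, 0, 0], [0, 0, -40, 0, 0, 0], [0, 0, -40, 0, 0, 0], [0, 0, -40, 0, 0, 0], [0, 0, -40, 0, 0, 0], [0, 0, -16, 0, 0, 0], [0, 0, 0, 0, 0, 0]]}' 0.0 20 >/dev/null; python3 held.py green -256; python3 g.py 611 0.6 246 186
```

```text
906 x range [-82.   30.2]
ring [-103.     0.3   23.6] z 250.0
axis deg in tool 0.12 hand y at x=0 0.52 pitch deg 0.06 top z at tip x=0 250.65 handle end 31.0
d [-99.6  -0.1  43.2] len 109.0 rz 0.1 yaw -173.9 tilt 0.06 down axis [-1.1e-03  1.0e-04 -1.0e+00] 47.875
```

```bash
python3 nudge.py '{"segments":[[-25, 0, 0, 0, 0, 0], [-25, 0, 0, 0, 0, 0], [-25, 0, 0, 0, 0, 0], [-24.6, -0.1, 0, 0, 0, 0], [0, 0, 20, 0, 0, 0], [0, 0, 15, 0, 0, 0], [0, 0, 8.2, 0, 0, 0], [0, 0, 0, 0, 0, 0]]}'; python3 nudge.py '{"segments":[[0, 0, 3, 0, 0, 0], [0, 0, 3, 0, 0, 0], [0, 0, 3, 0, 0, 0], [0, 0, 3, 0, 0, 0], [0, 0, 3, 0, 0, 0], [0, 0, 3, 0, 0, 0], [0, 0, 3, 0, 0, 0], [0, 0, 3, 0, 0, 0], [0, 0, 3, 0, 0, 0], [0, 0, 1, 0, 0, 0], [0, 0, 0, 0, 0, 0]]}'>/dev/null; python3 ft.py; python3 nudge.py '{"segments":[[0, 0, 1, 0, 0, 0], [0, 0, 0.6, 0, 0, 0], [0, 0, 0, 0, 0, 0]]}'>/dev/null; python3 ft.py
```

```text
time: 48.88
tool_pos: [611.0, 0.5, 246.7]
orientation: [[-0.994, -0.107, -0.001], [-0.107, 0.994, 0.0], [0.001, 0.0, -1.0]]
ft_force: [0.2, 0.4, -0.2]
opening: 0.005
grip_force: 0.0
[6.114e+02 5.000e-01 2.194e+02] [-1.15 -0.06  7.24] [ 0.102  0.28  -0.02 ] -173.85 50.25
[6.115e+02 5.000e-01 2.182e+02] [-2.47 -0.18  8.7 ] [0.065 0.568 0.005] -173.85 50.625
```

```bash
python3 nudge.py '{"segments":[[0, 0, 1, 0, 0, 0], [0, 0, 0.5, 0, 0, 0], [0, 0, 0, 0, 0, 0], [0, 0, 0, 0, 0, 0]]}'>/dev/null; python3 ft.py; python3 nudge.py '{"segments":[[0, 0, 0, 0, 0, 0], [0, 0, 0, 0, 0, 0], [0, 0, 0, 0, 0, 0]]}'>/dev/null; python3 ft.py
```

```text
[6.117e+02 5.000e-01 2.181e+02] [-6.33 -0.27 18.7 ] [0.13  1.166 0.016] -173.85 51.125
[6.117e+02 5.000e-01 2.182e+02] [-6.04  0.23 18.86] [0.09  1.163 0.004] -173.85 51.5
```

Bottomed at 218.1 with 19 N held. Releasing, taking a quick look at the handle, then regrasping green.

```bash
python3 nudge.py '{"segments":[[0, 0, -3, 0, 0, 0], [0, 0, -4, 0, 0, 0], [0, 0, -4, 0, 0, 0], [0, 0, -5, 0, 0, 0], [0, 0, -5, 0, 0, 0], [0, 0, -10, 0, 0, 0], [0, 0, -35, 0, 0, 0], [25, 0, 0, 0, 0, 0], [25, 0, 0, 0, 0, 0], [25, 0, 0, 0, 0, 0], [25, 0, 0, 0, 0, 0], [0, 0, 0, 0, 0, 0]]}' 0.0 >/dev/null;  python3 held.py green -250; python3 g.py 512 -10 34.1 186
```

```text
913 x range [-81.1  29.6]
ring [-81.    0.1   2.2] z 242.6
axis deg in tool -0.01 hand y at x=0 0.6 pitch deg 0.02 top z at tip x=0 242.92 handle end 29.7
d [2.000e-01 2.000e-01 2.486e+02] len 249.0 rz 0.1 yaw -173.9 tilt 0.05 down axis [ 8.e-04 -1.e-04 -1.e+00] 53.05
```

```bash
python3 nudge.py '{"segments":[[0.2, 0.2, 40, 0, 0, 0], [0, 0, 50, 0, 0, 0], [0, 0, 50, 0, 0, 0], [0, 0, 45, 0, 0, 0], [0, 0, 35, 0, 0, 0], [0, 0, 18, 0, 0, 0], [0, 0, 8, 0, 0, 0], [0, 0, 2.6, 0, 0, 0], [0, 0, 0, 0, 0, 0]]}' 0.4; python3 nudge.py '{"segments":[[0, 0, 0, 0, 0, 0], [0, 0, 0, 0, 0, 0], [0, 0, 0, 0, 0, 0], [0, 0, 0, 0, 0, 0], [0, 0, 0, 0, 0, 0]]}' 0.0 50;  python3 nudge.py '{"segments":[[0, 0, -3, 0, 0, 0], [0, 0, -3, 0, 0, 0], [15, 0, 0, 0, 0, 0], [20, 0, 0, 0, 0, 0], [25, 0, 0, 0, 0, 0], [25, 0, 0, 0, 0, 0], [20, 0, 0, 0, 0, 0], [0, 0, -20, 0, 0, 0], [0, 0, -30, 0, 0, 0], [0, 0, 0, 0, 0, 0]]}'; python3 held.py green;  python3 g.py 480.9 -321 90 186
```

```text
time: 54.18
tool_pos: [512.1, -10.0, 33.9]
orientation: [[-0.994, -0.107, 0.001], [-0.107, 0.994, -0.0], [-0.001, -0.0, -1.0]]
ft_force: [1.0, 0.8, 0.3]
opening: 0.4
grip_force: 0.0
time: 54.8
tool_pos: [511.8, -10.0, 33.5]
orientation: [[-0.994, -0.107, 0.0], [-0.107, 0.994, -0.0], [-0.0, -0.0, -1.0]]
ft_force: [0.3, 0.5, 1.0]
opening: 0.143
grip_force: 50.0
time: 56.05
tool_pos: [408.3, -21.4, 91.1]
orientation: [[-0.994, -0.107, 0.004], [-0.107, 0.994, -0.001], [-0.004, -0.001, -1.0]]
ft_force: [-0.1, 0.3, -0.4]
opening: 0.143
grip_force: 50.0
3726 x range [-87.9  30. ]
ring [-96.4   0.   16.7] z -6.4
axis deg in tool 0.19 hand y at x=0 0.03 pitch deg -0.03 top z at tip x=0 -6.12 handle end 30.2
d [ -40.8 -305.9    0. ] len 309.0 rz 0.1 yaw -173.9 tilt 0.09 down axis [ 1.6e-03 -2.0e-04 -1.0e+00] 56.1
```

```bash
python3 nudge.py '{"segments":[[0, -34, 0, 0, 0, 0], [0, -34, 0, 0, 0, 0], [-5, -34, 0, 0, 0, 0], [-5, -34, 0, 0, 0, 0], [-5, -34, 0, 0, 0, 0], [-5, -34, 0, 0, 0, 0], [-5, -34, 0, 0, 0, 0], [-8, -34, 0, 0, 0, 0], [-7.8, -34, 0, 0, 0, 0], [0, 0, 0, 0, 0, 0], [0, 0, 25, 0, 0, 0], [0, 0, 25, 0, 0, 0], [0, 0, 15, 0, 0, 0], [0, 0, 10, 0, 0, 0], [0, 0, 4, 0, 0, 0], [0, 0, 1.5, 0, 0, 0], [0, 0, 0, 0, 0, 0]]}'; python3 nudge.py '{"segments":[[0, 0, 0, 0, 0, 0], [0, 0, 0, 0, 0, 0], [0, 0, 0, 0, 0, 0], [0, 0, 0, 0, 0, 0]]}' 0.4; python3 nudge.py '{"segments":[[0, 0, -10, 0, 0, 0], [0, 0, -30, 0, 0, 0], [0, 0, -40, 0, 0, 0], [0, 0, -50, 0, 0, 0], [0, 0, -50, 0, 0, 0], [0, 0, -50, 0, 0, 0], [0, 0, -20, 0, 0, 0], [0, 0, 0, 0, 0, 0]]}'; python3 held.py green -250; python3 g.py 480 240 260 174
```

```text
time: 58.22
tool_pos: [480.9, -321.2, 9.7]
orientation: [[-0.994, -0.107, 0.001], [-0.107, 0.994, -0.001], [-0.001, -0.001, -1.0]]
ft_force: [-2.0, 1.5, 4.0]
opening: 0.143
grip_force: 50.0
time: 58.72
tool_pos: [480.6, -321.1, 8.9]
orientation: [[-0.994, -0.107, -0.0], [-0.107, 0.994, -0.0], [0.0, -0.0, -1.0]]
ft_force: [0.1, -0.3, -0.6]
opening: 0.397
grip_force: 0.0
time: 59.72
tool_pos: [480.9, -321.3, 260.8]
orientation: [[-0.994, -0.107, 0.003], [-0.107, 0.994, -0.002], [-0.002, -0.002, -1.0]]
ft_force: [0.1, 0.4, -0.2]
opening: 0.402
grip_force: 0.0
1144 x range [-117.2   29.7]
ring [-98.6   0.8  19. ] z 244.5
axis deg in tool -0.06 hand y at x=0 0.56 pitch deg 0.21 top z at tip x=0 244.95 handle end 30.6
d [-59.5 557.9  -1.1] len 561.0 rz 12.1 yaw -173.9 tilt 0.04 down axis [ 5.e-04 -4.e-04 -1.e+00] 59.775
```

Green is laid flat. Now blue.

```bash
python3 nudge.py '{"segments":[[-4, 43, 0, 0, 0, 0], [-4, 43, 0, 0, 0, 0], [-4, 43, 0, 0, 0, 0], [-4, 43, 0, 0, 0, 0], [-4, 43, 0, 0, 0, 0], [-4, 43, 0, 0, 0, 0], [-4, 43, 0, 0, 0, 0], [-4, 43, 0, 0, 0, 0], [-4, 43, 0, 0, 0, 0], [-4, 43, 0, 0, 0, 0], [-4, 43, 0, 0, 0, 0], [-4, 43, 0, 0, 0, 0], [-4, 42, 0, 0, 0, 0], [0, 0, 0, 0, 0, 6], [0, 0, 0, 0, 0, 6], [0, 0, 0, 0, 0, 2.4], [0, 0, 0, 0, 0, 0]]}' 0.4; python3 tags.py; python3 g.py 501.7 227.3 6 171.6
```

```text
time: 61.9
tool_pos: [472.2, 239.1, 257.7]
orientation: [[-0.99, 0.143, -0.002], [0.143, 0.99, -0.001], [0.002, -0.001, -1.0]]
ft_force: [0.1, -0.1, 0.5]
opening: 0.403
grip_force: 0.0
pink none 0
green none 0
blue 1090 end [471.6 230.9] head -8.2 origin_from_end [600.3 212.3] ring [600.1 212.8  19.1] grip-100 [501.3 226.7]
d [-31.2  -7.3 251.9] len 254.0 rz 0.2 yaw 171.8 tilt 0.09 down axis [-1.5e-03 -6.0e-04 -1.0e+00] 61.95
```

```bash
python3 nudge.py '{"segments":[[-16, -4, 25, 0, 0, 0], [-14.9, -3.9, 30, 0, 0, 0], [0, 0, 50, 0, 0, 0], [0, 0, 50, 0, 0, 0], [0, 0, 40, 0, 0, 0], [0, 0, 28, 0, 0, 0], [0, 0, 17, 0, 0, 0], [0, 0, 8, 0, 0, 0], [0, 0, 4.5, 0, 0, 0], [0, 0, 0, 0, 0, 0]]}' 0.4; python3 nudge.py '{"segments":[[0, 0, 0, 0, 0, 0], [0, 0, 0, 0, 0, 0], [0, 0, 0, 0, 0, 0], [0, 0, 0, 0, 0, 0], [0, 0, 0, 0, 0, 0], [0, 0, 0, 0, 0, 0]]}' 0.0 50;  python3 nudge.py '{"segments":[[0, 0, -3, 0, 0, 0], [0, 0, -10, 0, 0, 0], [0, 0, -25, 0, 0, 0], [0, 0, -25, 0, 0, 0], [0, 0, -25, 0, 0, 0], [0, 0, -12, 0, 0, 0], [0, 0, 0, 0, 0, -7], [0, 0, 0, 0, 0, -7.2], [0, 0, 0, 0, 0, 0]]}'; python3 held.py blue; python3 g.py 422.2 -19.3 41 186
```

```text
time: 63.2
tool_pos: [502.3, 227.1, 6.9]
orientation: [[-0.99, 0.143, 0.001], [0.143, 0.99, 0.0], [-0.001, 0.0, -1.0]]
ft_force: [0.4, 0.2, -0.1]
opening: 0.4
grip_force: 0.0
time: 63.95
tool_pos: [502.2, 227.1, 6.7]
orientation: [[-0.99, 0.144, 0.0], [0.144, 0.99, 0.0], [-0.0, 0.0, -1.0]]
ft_force: [-1.2, -0.2, 5.6]
opening: 0.137
grip_force: 50.0
time: 65.08
tool_pos: [501.9, 226.9, 106.2]
orientation: [[-0.995, -0.103, -0.0], [-0.103, 0.995, -0.0], [0.001, -0.0, -1.0]]
ft_force: [0.0, 0.2, -1.3]
opening: 0.142
grip_force: 50.0
3939 x range [-86.8  31. ]
ring [-96.8   0.1  17.2] z -6.3
axis deg in tool -0.08 hand y at x=0 -0.09 pitch deg 0.15 top z at tip x=0 -5.97 handle end 31.1
d [ 104.1 -236.9   65.3] len 267.0 rz -0.2 yaw -174.2 tilt 0.03 down axis [-5.e-04 -2.e-04 -1.e+00] 65.125
```

```bash
python3 nudge.py '{"segments":[[26, -10, 0, 0, 0, -0.2], [26, -20, 0, 0, 0, 0], [26, -30, 0, 0, 0, 0], [26, -30, 0, 0, 0, 0], [0, -35, 10, 0, 0, 0], [0, -35, 15, 0, 0, 0], [0, -35, 15, 0, 0, 0], [0, -35, 15, 0, 0, 0], [0, -7, 10, 0, 0, 0], [0, 0, 0, 0, 0, 0], [0, 0, 0, 0, 0, 0]]}'; python3 g.py 512.6 -9.8 41 186
```

```text
time: 66.5
tool_pos: [424.1, -18.9, 41.8]
orientation: [[-0.994, -0.107, 0.0], [-0.107, 0.994, 0.0], [-0.0, -0.0, -1.0]]
ft_force: [0.5, 0.0, -0.5]
opening: 0.14
grip_force: 50.0
d [-89.   -0.5   0.9] len 89.0 rz 0.2 yaw -173.8 tilt 0.02 down axis [ 4.e-04  0.e+00 -1.e+00] 66.5
```

```bash
python3 nudge.py '{"segments":[[-15, 0, 0, 0, 0, 0.2], [-15, 0, 0, 0, 0, 0], [-15, 0, 0, 0, 0, 0], [-15, 0, 0, 0, 0, 0], [-15, 0, 0, 0, 0, 0], [-14, -0.2, 0, 0, 0, 0], [0, 0, 2, 0, 0, 0], [0, 0, 2, 0, 0, 0], [0, 0, 2.3, 0, 0, 0], [0, 0, 0, 0, 0, 0]]}'; python3 nudge.py '{"segments":[[0, 0, 0.8, 0, 0, 0], [0, 0, 0, 0, 0, 0]]}' >/dev/null; python3 ft.py
```

```text
time: 67.75
tool_pos: [512.2, -10.6, 35.0]
orientation: [[-0.995, -0.103, -0.0], [-0.103, 0.995, 0.0], [0.0, 0.0, -1.0]]
ft_force: [0.5, 0.2, 0.2]
opening: 0.14
grip_force: 50.0
[512.4 -10.6  34.3] [ 0.04  0.31 -0.3 ] [ 0.014  0.082 -0.007] -174.06 68.0
```

```bash
python3 nudge.py '{"segments":[[0, 0, 0, 0, 0, 0], [0, 0, 0, 0, 0, 0], [0, 0, 0, 0, 0, 0], [0, 0, 0, 0, 0, 0]]}' 0.4 >/dev/null; python3 nudge.py '{"segments":[[0, 0, -10, 0, 0, 0], [0, 0, -30, 0, 0, 0], [0, 0, -40, 0, 0, 0], [0, 0, -40, 0, 0, 0], [0, 0, -40, 0, 0, 0], [0, 0, -40, 0, 0, 0], [0, 0, -40, 0, 0, 0], [0, 0, -16, 0, 0, 0], [0, 0, 0, 0, 0, 0]]}' 0.0 20 >/dev/null; python3 held.py blue -256; python3 g.py 611 0.6 246 186
```

```text
1003 x range [-82.9  30.2]
ring [-102.9    0.    23.3] z 249.9
axis deg in tool -0.19 hand y at x=0 0.14 pitch deg 0.14 top z at tip x=0 250.74 handle end 31.0
d [-99.4   0.9  43.2] len 108.0 rz -0.1 yaw -174.1 tilt 0.06 down axis [-1.1e-03  1.0e-04 -1.0e+00] 69.675
```

```bash
python3 nudge.py '{"segments":[[-25, 0.5, 0, 0, 0, 0], [-25, 0.4, 0, 0, 0, 0], [-25, 0, 0, 0, 0, 0], [-24.4, 0, 0, 0, 0, 0], [0, 0, 20, 0, 0, 0], [0, 0, 15, 0, 0, 0], [0, 0, 8.2, 0, 0, 0], [0, 0, 0, 0, 0, 0]]}'; python3 nudge.py '{"segments":[[0, 0, 3, 0, 0, 0], [0, 0, 3, 0, 0, 0], [0, 0, 3, 0, 0, 0], [0, 0, 3, 0, 0, 0], [0, 0, 3, 0, 0, 0], [0, 0, 3, 0, 0, 0], [0, 0, 3, 0, 0, 0], [0, 0, 3, 0, 0, 0], [0, 0, 3, 0, 0, 0], [0, 0, 1, 0, 0, 0], [0, 0, 0, 0, 0, 0]]}'>/dev/null; python3 ft.py; python3 nudge.py '{"segments":[[0, 0, 1, 0, 0, 0], [0, 0, 1, 0, 0, 0], [0, 0, 1, 0, 0, 0], [0, 0, 0, 0, 0, 0], [0, 0, 0, 0, 0, 0]]}'>/dev/null; python3 ft.py
```

```text
time: 70.68
tool_pos: [611.0, 0.6, 246.6]
orientation: [[-0.995, -0.104, -0.001], [-0.104, 0.995, 0.0], [0.001, 0.0, -1.0]]
ft_force: [0.3, -0.0, 0.3]
opening: 0.005
grip_force: 0.0
[6.113e+02 6.000e-01 2.194e+02] [-1.34 -0.24  5.94] [ 0.103  0.304 -0.004] -174.06 72.05
[6.116e+02 6.000e-01 2.182e+02] [-5.44 -0.   17.25] [0.112 1.153 0.009] -174.05 72.675
```

```bash
python3 nudge.py '{"segments":[[0, 0, 0.2, 0, 0, 0], [0, 0, 0, 0, 0, 0], [0, 0, 0, 0, 0, 0], [0, 0, 0, 0, 0, 0]]}'>/dev/null; python3 ft.py; python3 nudge.py '{"segments":[[0, 0, -3, 0, 0, 0], [0, 0, -4, 0, 0, 0], [0, 0, -4, 0, 0, 0], [0, 0, -5, 0, 0, 0], [0, 0, -5, 0, 0, 0], [0, 0, -10, 0, 0, 0], [0, 0, -35, 0, 0, 0], [25, 0, 0, 0, 0, 0], [25, 0, 0, 0, 0, 0], [25, 0, 0, 0, 0, 0], [25, 0, 0, 0, 0, 0], [0, 0, 0, 0, 0, 0]]}' 0.0 >/dev/null;  python3 held.py blue -250; python3 g.py 512.1 -10.3 34.1 186
```

```text
[6.116e+02 6.000e-01 2.182e+02] [-5.64 -0.02 19.76] [0.158 1.218 0.015] -174.05 73.175
918 x range [-81.   29.4]
ring [-81.4  -0.1   2.2] z 242.0
axis deg in tool -0.08 hand y at x=0 -0.63 pitch deg 0.01 top z at tip x=0 242.85 handle end 29.7
d [  0.   -0.5 248.4] len 248.0 rz -0.1 yaw -174.1 tilt 0.04 down axis [ 7.e-04 -1.e-04 -1.e+00] 74.725
```

```bash
python3 nudge.py '{"segments":[[0, -0.5, 40, 0, 0, 0], [0, 0, 50, 0, 0, 0], [0, 0, 50, 0, 0, 0], [0, 0, 45, 0, 0, 0], [0, 0, 35, 0, 0, 0], [0, 0, 18, 0, 0, 0], [0, 0, 8, 0, 0, 0], [0, 0, 2.4, 0, 0, 0], [0, 0, 0, 0, 0, 0]]}' 0.4; python3 nudge.py '{"segments":[[0, 0, 0, 0, 0, 0], [0, 0, 0, 0, 0, 0], [0, 0, 0, 0, 0, 0], [0, 0, 0, 0, 0, 0], [0, 0, 0, 0, 0, 0]]}' 0.0 50;  python3 nudge.py '{"segments":[[0, 0, -3, 0, 0, 0], [0, 0, -3, 0, 0, 0], [15, 0, 0, 0, 0, 0], [20, 0, 0, 0, 0, 0], [25, 0, 0, 0, 0, 0], [25, 0, 0, 0, 0, 0], [20, 0, 0, 0, 0, 0], [0, 0, -20, 0, 0, 0], [0, 0, -30, 0, 0, 0], [0, 0, 0, 0, 0, 0]]}'; python3 held.py blue;  python3 g.py 474.3 -236.3 90 186
```

```text
time: 75.85
tool_pos: [512.3, -10.3, 34.1]
orientation: [[-0.995, -0.104, 0.001], [-0.104, 0.995, -0.0], [-0.001, -0.0, -1.0]]
ft_force: [0.7, -0.2, -0.1]
opening: 0.398
grip_force: 0.0
time: 76.47
tool_pos: [511.9, -10.3, 33.6]
orientation: [[-0.995, -0.104, 0.0], [-0.104, 0.995, 0.0], [-0.0, -0.0, -1.0]]
ft_force: [0.3, -0.6, -0.4]
opening: 0.138
grip_force: 50.0
time: 77.72
tool_pos: [408.4, -21.3, 91.2]
orientation: [[-0.995, -0.104, 0.004], [-0.104, 0.995, -0.001], [-0.004, -0.001, -1.0]]
ft_force: [-0.3, 0.8, -1.6]
opening: 0.138
grip_force: 50.0
3879 x range [-87.5  30.6]
ring [-96.8  -0.2  17. ] z -6.2
axis deg in tool -0.02 hand y at x=0 -0.06 pitch deg 0.11 top z at tip x=0 -5.89 handle end 30.7
d [-4.390e+01 -2.209e+02  1.000e-01] len 225.0 rz -0.1 yaw -174.1 tilt 0.1 down axis [ 1.7e-03 -2.0e-04 -1.0e+00] 77.775
```

```bash
python3 nudge.py '{"segments":[[0, -31, 0, 0, 0, 0], [-4, -32, 0, 0, 0, 0], [-8, -32, 0, 0, 0, 0], [-8, -32, 0, 0, 0, 0], [-8, -32, 0, 0, 0, 0], [-8, -32, 0, 0, 0, 0], [-7.9, -30, 0, 0, 0, 0], [0, 0, 0, 0, 0, 0], [0, 0, 25, 0, 0, 0], [0, 0, 25, 0, 0, 0], [0, 0, 15, 0, 0, 0], [0, 0, 10, 0, 0, 0], [0, 0, 3.7, 0, 0, 0], [0, 0, 1, 0, 0, 0], [0, 0, 0, 0, 0, 0]]}'; python3 nudge.py '{"segments":[[0, 0, 0, 0, 0, 0], [0, 0, 0, 0, 0, 0], [0, 0, 0, 0, 0, 0], [0, 0, 0, 0, 0, 0]]}' 0.4; python3 nudge.py '{"segments":[[0, 0, -10, 0, 0, 0], [0, 0, -30, 0, 0, 0], [0, 0, -40, 0, 0, 0], [0, 0, -50, 0, 0, 0], [0, 0, -50, 0, 0, 0], [0, 0, -50, 0, 0, 0], [0, 0, -20, 0, 0, 0], [0, 0, 0, 0, 0, 0]]}'; python3 held.py blue -250; python3 g.py 350 -250 350 174
```

```text
time: 79.65
tool_pos: [474.2, -236.6, 10.3]
orientation: [[-0.995, -0.104, 0.001], [-0.104, 0.995, -0.0], [-0.001, -0.0, -1.0]]
ft_force: [-1.0, -1.0, -0.4]
opening: 0.139
grip_force: 50.0
time: 80.15
tool_pos: [474.0, -236.4, 9.9]
orientation: [[-0.995, -0.104, 0.0], [-0.104, 0.995, -0.0], [-0.0, -0.0, -1.0]]
ft_force: [-0.5, -0.3, 0.0]
opening: 0.398
grip_force: 0.0
time: 81.15
tool_pos: [474.2, -236.6, 261.6]
orientation: [[-0.995, -0.104, 0.003], [-0.104, 0.995, -0.002], [-0.002, -0.002, -1.0]]
ft_force: [0.9, 0.2, -0.5]
opening: 0.399
grip_force: 0.0
1147 x range [-117.    30.6]
ring [-98.6   0.4  19. ] z 245.1
axis deg in tool -0.1 hand y at x=0 0.54 pitch deg 0.21 top z at tip x=0 245.69 handle end 31.0
d [124.6  -0.8 -90.1] len 154.0 rz 11.9 yaw -174.1 tilt 0.03 down axis [ 5.e-04 -3.e-04 -1.e+00] 81.2
```

Final check of the tray and the handle after backing away.

```bash
python3 nudge.py '{"segments":[[40, 0, -30, 0, 0, 0], [40, 0, -30, 0, 0, 0], [45, 0, -30, 0, 0, 0], [0, 0, 0, 0, 0, 0], [0, 0, 0, 0, 0, 0]]}'
python3 - <<'E'
from m import *
T=np.array([535.5,-314]);a=np.radians(4.5);Rt=np.array([[np.cos(a),-np.sin(a)],[np.sin(a),np.cos(a)]])
ims=[]
for n in("side","scene"):
    d=arm.get_image(n); W=cloud(d); px=d["pixels"]; ims.append(px)
    P,c=box(W,px,540,690,-90,90,205,246); k=((c[:,0]>150)|(c[:,0]<5))&(c[:,1]>60)
    if k.sum()>20: print(n,"bar",k.sum(),rect(P[k]),pca(P[k]),"top",np.median(P[k][:,2]))
    P,c=box(W,px,540,690,-90,90,180,196); print("rim",circ(P),np.median(P[:,2]))
    for nm,h0,h1 in(("pink",150,179),("green",45,85),("blue",105,130)):
        P,c=box(W,px,440,640,-450,-180,9,26); k=(c[:,0]>=h0)&(c[:,0]<=h1)&(c[:,1]>70); Q=P[k]; q=(Q[:,:2]-T)@Rt
        if len(q)>20: print(nm,len(q),"tray x",np.percentile(q[:,0],[1,99]).round(),"y",np.percentile(q[:,1],[1,99]).round(),"z",np.percentile(Q[:,2],[5,50,95]).round(1))
cv2.imwrite("pics/fin.png",ims[0])
E
```

```text
time: 81.82
tool_pos: [349.7, -249.2, 348.5]
orientation: [[-0.995, -0.103, -0.001], [-0.103, 0.995, 0.001], [0.001, 0.001, -1.0]]
ft_force: [0.1, -0.6, -1.2]
opening: 0.403
grip_force: 0.0
side bar 435 (array([609.7,  -3.7]), array([ 19.5, 108.9]), 9.2) (array([608.30197508,  -9.60889183]), np.float64(98.95279568205487)) top 236.9926710125594
rim [613.26700416  -1.13332498  36.92375741] 187.52975646517297
pink 492 tray x [-85.  62.] y [-103.  -66.] z [13.2 16.6 20.3]
green 403 tray x [-85.  63.] y [-18.  20.] z [13.1 16.9 20.4]
blue 358 tray x [-85.  59.] y [ 66. 104.] z [13.5 16.9 20.5]
scene bar 416 (array([611.9,   2.3]), array([ 18.9, 109.5]), 8.7) (array([613.70877898,   6.21749392]), np.float64(99.68161019644782)) top 236.22729192862863
rim [612.72432388   3.29336685  36.67841571] 187.66007751210583
pink 143 tray x [-81.  25.] y [-93. -72.] z [10.1 15.  20.2]
green 164 tray x [-82.  62.] y [-14.  20.] z [10.3 16.5 20. ]
blue 144 tray x [-57.  65.] y [ 70. 104.] z [ 9.6 16.5 20.6]
```

View pics/fin.png

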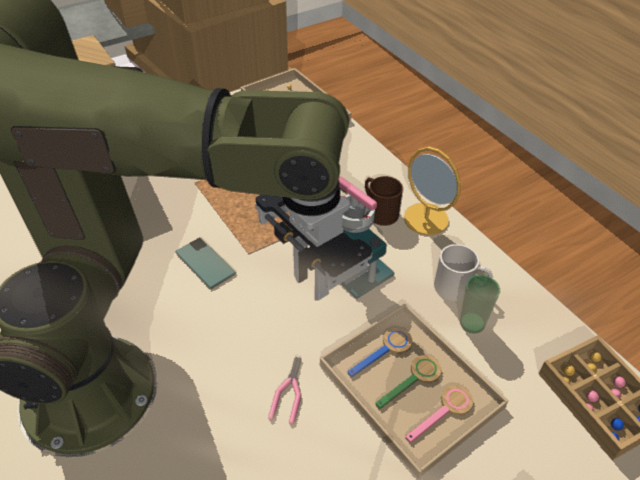

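The three tags lie flat in the tray at (380,350), (410,380) and (440,412). The handle is home and 3° from straight across, and the bystanders haven't moved. Handing in.

```bash
python3 -c "
from workcell import arm
print(arm.sign_off())"
```

```text
the job is handed in; nothing more can be done
None
```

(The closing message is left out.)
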